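Clip a sample tile for a gloss reading

ROBOT

A 6-joint arm with a two-finger parallel gripper is mounted at the origin on the work surface. World frame = base frame: x ahead of the robot, y to its left, z up, the work surface at z = 0. Lengths are in m, angles in rad, forces in N, time in s.
With the tool pointing down it reaches from about 0.375 to 0.975 m from the base axis. Payload 3.8 kg.
Tool frame: the origin (TCP) lies midway between the tips of the shut fingers; the grasp point (between the pads) lies behind it (bot.grip_point_offset is the y of the grasp point in the tool frame, in m); y points along the fingers, x is the direction in which the jaws open and shut, and the axes are right-handed (so a half turn about y gives the same grasp; the last joint's range is limited). The gripper opens to 88 mm and grips with 3 to 60 N. Pads are 18 mm wide; open, the fingers measure 123 mm over their backs; the gripper's body (75 mm by 187 mm) begins 45 mm behind the grasp point.
Start: joints at [1.121, 0.264, 1.604, -0, 1.274, -0.037], TCP at [0.271, 0.618, 0.216] pointing down, gripper open.
Joint ranges: [-2.63, 2.63], [-0.94, 2.18], [0.31, 2.57], [-1.31, 4.45], [0, 2.66], [-2.55, 2.55]. Speed limits (rad/s): [2.57, 2.57, 3.14, 3.14, 3.14, 3.14].

INTERFACE

Orientations are given as a 3x3 rotation matrix whose columns are the frame's x, y, z axes.
In Python, from rig import bot gives the robot as it stands.
- The arm moves only by the tool drive_tool, never from a script. Its argument "deltas" is a list of rows, each a list of 5 numbers: the finger opening in mm, from 0 to 88.1, then the shift along the tool's x, y, z in mm, then the turn about the tool's y in rad. In form: [[hand, tx, ty, tz, roll], ...]. A call has exactly 5 rows; each row shifts and turns the commanded pose from where the row before left it, along the tool's axes as they then stand; what a row does not reach is not made up. A row lasts 1/12 s, in which the tool goes at most 41.7 mm and 7.16 degrees, less where a joint would pass 70% of its speed; a pose out of reach is approached as far as the arm can. A call with a gripper value outside its range is refused whole. The fingers move at their own pace and stop on an object; "force" is the grip in N (left out, the last holds). Time passes only in rows, so rows that do not move let the fingers close, or fill a call up. It gives the time, the measured TCP pose, the force and the opening at its end, in the units of the state.
- bot.state(): the state, without advancing time (a new reading comes with each control period).
- bot.get_image(name): name is "scene" or "top" or "wrist"; returns a dict with "image" (400x640x3 uint8, red, green, blue), "vertical_fov" (degrees; the focal length in pixels is half the picture's height over the tangent of half this angle, whatever the lens; pixels are square), "cx", "cy" (the principal point, pixels), "D" ([k1, k2, p1, p2, k3] as OpenCV has them; the pictures are not rectified), "T" (4x4, takes a point from camera to world coordinates); the wrist camera has in their place "hand_eye" (4x4, takes a point from camera to tool coordinates, whose origin is the TCP and whose axes are the tool frame's). Camera axes: x right, y up, looking along -z (the intrinsics and any distortion apply to the point x, -y, -z); pixel columns grow to the right and rows downward; lengths in m; the calibration is good to about 2 mm. A picture is of the moment at which its call begins: read the wrist's pose just before it. There is no depth.
- bot.finish_job(): hands the job in, once; it reports no verdict.
The state is a dict: "time": time; "qpos": joint angles; "dq": joint speeds; "tau": joint torques, N m; "ee_pos": TCP position; "tcp_rot": TCP orientation; "contact_force": force on the tool from outside, world axes, zero at the start; "moment": the same for the moment, N m; "finger_gap": finger opening in m.
Only numpy, scipy, OpenCV 4.12 (cv2) and the standard library are available. Lean on these libraries where they do the work, as an engineer would, in place of code of your own. Each camera call takes 0.05 s, during which the arm holds its last target.

TASK

Take a gloss reading of the blue sample tile: slide it gently along its rails, flat on the stage, until it is fully home against the reader's black stop, and only then swing the spring clip round its pivot screw until the sole of its nose sits up on the near edge of the tile. Take your hand away and leave the tile clipped for two seconds while it is read, then swing the clip clear again, back to where it lies beside the rails, with the tile still home. Keep every push light, below 25 N, and leave the other things on the bench alone.

Things in the scene. Friction and masses are not known exactly. Their poses are not given: they have to be found in the camera images.
- stage: Fixed grey reading stage: a slab 270 (x) x 230 (y) x 25 mm high; place and yaw vary. Origin on the bench, x along the rails towards the white reader housing, z up. Slab spans x -135..135, y -130..100; top 25 mm above the origin. Two aluminium rails, 5 mm high, run along x from -85 to 65, inner faces at y = -31.5 and 31.5. All stage x, y below are in this frame.
- reader_front (a point): Middle of the foot of the reader housing's front face, at slab-top level, stage x = 85, y = 0. Housing 120 wide, 40 mm above the slab. A black stop, 44 mm wide, top 12 mm above the slab, sticks out of this face towards -x by 12 to 32 mm: the setting differs every time and is not reported; find it by feel or by eye. The stop does not yield.
- tile_center (a point): Centre of the loose blue ceramic sample tile, 80 (its x) x 60 x 10 mm, about 0.3 kg. It lies flat on the slab between the rails, its x along the stage's x, its far short side 9 to 55 mm short of the stop. Home means this side rests against the black stop (within 1.5 mm). Push it by its near short side.
- clip (a joint): Swing angle q of the spring clip about its upright pivot screw, rad, hard stops at 0 and 2.1; grows clockwise seen from above. The arm points along (-cos q, sin q) in stage x, y. Starts at 0 to 0.4; stays where left (friction 0.06 N m). Its nose meets the homed tile's near short side at about 1.4 to 1.7 and must ride up 2.5 mm onto it against the leaf spring; 2.0 is well on. Clear is below 0.6.
- clip_pivot (a point): Axis of the clip's pivot screw (brass head, top 23.5 mm above the slab), at the level of the slab's top; stage x = -25, y = -70 mm.
- clip_post (a point): Middle of the red finger post on the clip's rigid arm: upright, round, 12 mm in diameter, from 19.5 to 46 mm above the slab, 50 mm from the pivot axis. Push it from either side (up to about 12 N to mount the tile). Under it runs the aluminium arm, 14 mm wide, top 19.5 mm above the slab, and below that the thin leaf spring that carries the nose.
- clip_nose (a point): Underside of the clip's nose, a round steel foot 24 mm across, 70 mm from the pivot axis: a flat sole 8 mm across whose rim slopes up 3.2 mm all round so that it can ride up an edge. Off the tile its sole hangs 7.5 mm above the slab (2.5 mm lower than the tile's top); on the tile it presses down with about 3.5 N.
Mind the look-alikes: they are no part of the job. There is more than one size of the part that bears tile_center; the job needs the largest.

How it is judged:
On the way, in this order (a step that is already met when the one before it is completed fails the run):
1. the tile is home against the stop while the clip is still off it (x of stop_c0 in the frame of tile_center below 0.0475 m and z of tile_center in the frame of stage below 0.0325 m and value of joint clip below 1.3 rad), for 0.2 s.
2. the clip's nose is up on the tile's near edge, pressing on it, the tile is home and the robot touches neither, for two seconds (x of stop_c0 in the frame of tile_center below 0.0475 m and z of tile_center in the frame of stage below 0.0325 m and x of clip_nose in the frame of tile_center above -0.037 m and z of clip_nose in the frame of tile_center above 0.003 m and contact force between clip and tile above 1 N and contact force between each of the arm, the fingers and clip below 0.1 N and contact force between the fingers and tile below 0.1 N), for 1.8 s.
At the end, for the whole second after the job is handed in: The clip is swung clear (joint below 0.6 rad) and still, and the tile lies flat on the stage between its rails, at rest, its far side within 1.5 mm of the reader's stop, with nothing touched by the robot (x of stop_c0 in the frame of tile_center below 0.0475 m and z of tile_center in the frame of stage below 0.0325 m and value of joint clip below 0.6 rad and linear speed of tile below 0.01 m/s and velocity of joint clip between -0.05 and 0.05 rad/s).
It fails at once if the tile is pushed, pressed or squeezed by the robot with more than 25 N (contact force between any of the fingers, the arm and tile above 25 N).
It fails at once if the clip is forced by the robot with more than 25 N (contact force between any of the fingers, the arm and clip above 25 N).
It fails at once if the tile is lifted off the stage (z of tile_center in the frame of stage above 0.038 m).
It fails at once if one of the other things on the bench is moved by more than 20 to 30 mm (distance of any of spare_tile, disc_stack, sand_block from where it was at the start of the episode above 0.02 m or distance of any of spray_bottle, red_cap_bottle, eyewash_bottle, clear_tub from where it was at the start of the episode above 0.03 m).
It also fails if it takes over 72 s, if anything falls off the work surface, if the arm or the gripper's body presses on something with over 40 N, if the wrist force passes 120 N, or if a joint passes its speed limit or range.

## Working session

There is one attempt and no reset: what is moved stays moved. The work goes in short steps, Python scripts to look and compute and a tool call to move; the robot and the scene stay as the last step left them, time stands still between calls to the robot, and variables do not carry over. Pictures are saved under pics/ and viewed, and the job is handed in when it is done.

Besides the shell and the picture viewer there is one more tool, called after "Call:" in YAML: its name, and indented under it one key for each argument. drive_tool: Moves the arm, as the interface text tells. Its arguments: {"type":"object","properties":{"deltas":{"type":"array"},"force":{"type":"number"}},"required":["deltas"]}

```bash
mkdir -p pics; ls
python3 - <<'E'
from rig import bot
import cv2
s=bot.state();print({k:(v if not hasattr(v,'round') else v) for k,v in s.items()})
print(bot.grip_point_offset)
for n in ["scene","top","wrist"]:
    d=bot.get_image(n)
    cv2.imwrite(f"pics/{n}0.png",d["image"][:,:,::-1])
    print(n,{k:v for k,v in d.items() if k!="image"})
E
```

```text
pics
{'time': 0.0, 'qpos': array([ 1.12109778e+00,  2.64729429e-01,  1.60534066e+00,  3.48663573e-05,
        1.27370276e+00, -3.68941023e-02]), 'dq': array([ 0.00024498, -0.00116228,  0.00033274,  0.00104572,  0.0019781 ,
       -0.00051318]), 'tau': array([-1.84627395e-03, -5.02122116e+01, -3.56861472e+01,  7.26622506e-02,
        2.97904050e-02, -1.52156058e-04]), 'ee_pos': array([0.27045847, 0.61763228, 0.21482205]), 'tcp_rot': array([[ 4.01188094e-01, -9.77738625e-04, -9.15995173e-01],
       [ 9.15993107e-01, -1.94893653e-03,  4.01189269e-01],
       [-2.17747470e-03, -9.99997623e-01,  1.13711710e-04]]), 'contact_force': array([0.27022063, 0.17555848, 0.17076835]), 'moment': array([-0.04374456, -0.06669741,  0.05464665]), 'finger_gap': 0.08817067067517445}
-0.0187
scene {'vertical_fov': 54.285333006160656, 'cx': 308.4066125469437, 'cy': 193.35346096436382, 'D': array([-0.06361823,  0.        ,  0.        ,  0.        ,  0.        ]), 'T': array([[ 0.86498554, -0.42255398,  0.27064396,  0.73034868],
       [ 0.50164787,  0.74131152, -0.44587738, -0.4067181 ],
       [-0.01222422
[... 344 characters left out ...]
[-0.99976667,  0.0185518 ,  0.01106511, -0.08858687],
       [ 0.012037  ,  0.05312178,  0.99851549,  0.74828229],
       [ 0.        ,  0.        ,  0.        ,  1.        ]])}
wrist {'vertical_fov': 67.55824579251004, 'cx': 316.80200544657, 'cy': 200.1956101619183, 'D': array([-0.03371815,  0.        ,  0.        ,  0.        ,  0.        ]), 'hand_eye': array([[ 9.99999906e-01,  2.30888899e-04, -3.68099464e-04,
        -3.63286871e-04],
       [-4.17564346e-04,  2.76298853e-01, -9.61071678e-01,
        -1.67912799e-01],
       [-1.20195322e-04,  9.61071740e-01,  2.76298924e-01,
         7.01261344e-02],
       [ 0.00000000e+00,  0.00000000e+00,  0.00000000e+00,
         1.00000000e+00]])}
```

View pics/scene0.png

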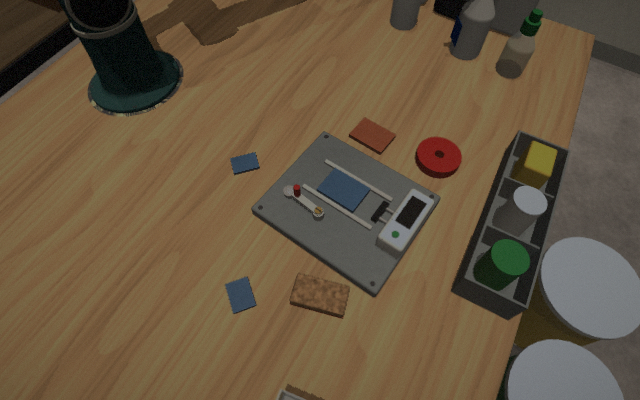

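View pics/top0.png

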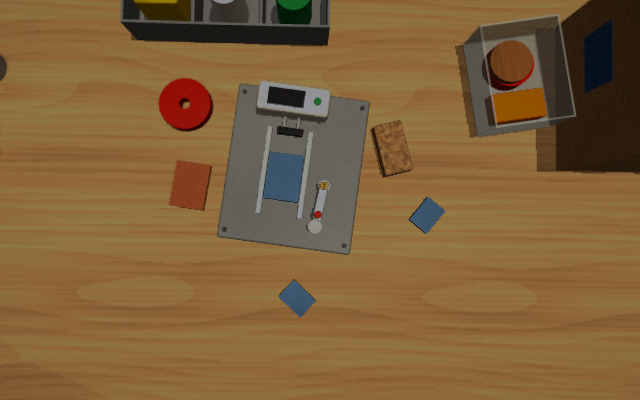

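View pics/wrist0.png

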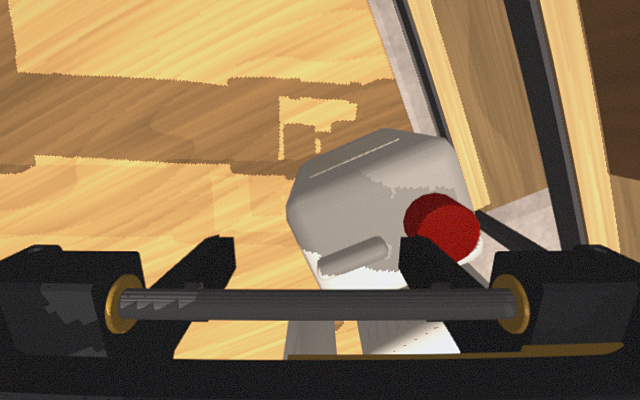

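Candidates for the tile: the blue tile on the stage between the rails at top (284,177), and two small loose blue tiles at top (427,215) and (297,298). The stage one is the largest and the only one between rails. I'll check it in close crops.

Run:
```python
import cv2
a=cv2.imread("pics/top0.png")[70:265,205:385]; cv2.imwrite("pics/topc.png",cv2.resize(a,None,fx=3,fy=3,interpolation=cv2.INTER_CUBIC))
a=cv2.imread("pics/scene0.png")[125:300,245:445]; cv2.imwrite("pics/scenec.png",cv2.resize(a,None,fx=3.4,fy=3.4,interpolation=cv2.INTER_CUBIC))
```

```text
(no output)
```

View pics/topc.png

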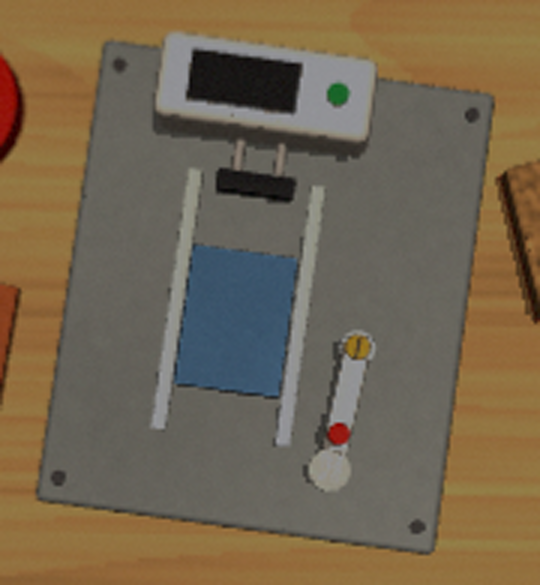

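View pics/scenec.png

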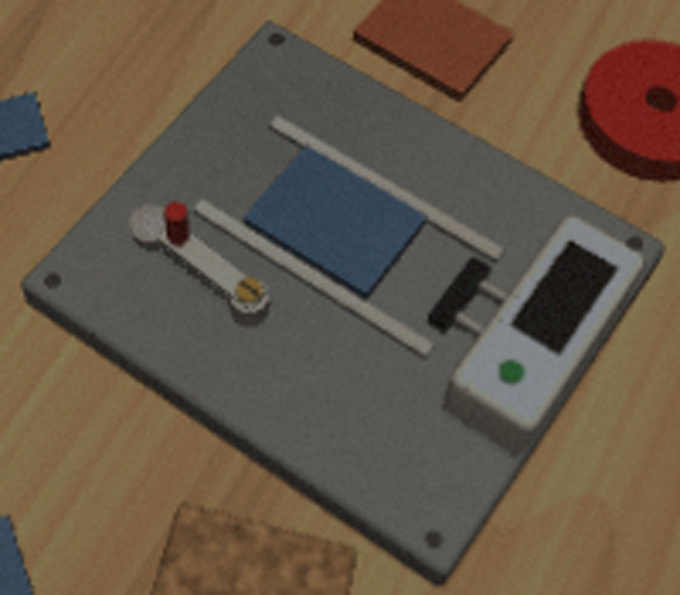

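```bash
cat > h.py <<'E'
import numpy as np, cv2
def K(d):
    f=200/np.tan(np.radians(d["vertical_fov"])/2); return np.array([[f,0,d["cx"]],[0,f,d["cy"]],[0,0,1.]])
F=np.diag([1.,-1,-1,1])
def proj(P,d,T):
    M=np.linalg.inv(T@F)
    r,_=cv2.Rodrigues(M[:3,:3])
    return cv2.projectPoints(np.asarray(P,float).reshape(-1,1,3),r,M[:3,3],K(d),np.asarray(d["D"]))[0].reshape(-1,2)
def ray(uv,d,T):
    n=cv2.undistortPoints(np.asarray(uv,float).reshape(-1,1,2),K(d),np.asarray(d["D"])).reshape(-1,2)
    v=np.c_[n,np.ones(len(n))]@(T@F)[:3,:3].T
    return T[:3,3],v
def tri(rs):
    A=np.zeros((3,3));b=np.zeros(3)
    for o,v in rs:
        v=v/np.linalg.norm(v);Q=np.eye(3)-np.outer(v,v);A+=Q;b+=Q@o
    return np.linalg.solve(A,b)
def onz(uv,d,T,z):
    o,v=ray(uv,d,T); return o+v*((z-o[2])/v[:,2])[:,None]
def wT(d,s):
    E=np.eye(4);E[:3,:3]=s["tcp_rot"];E[:3,3]=s["ee_pos"];return E@d["hand_eye"]
E
cat > fit.py <<'E'
from h import *
from rig import bot
from scipy.optimize import least_squares
dt=bot.get_image("top");ds=bot.get_image("scene")
ct=lambda p:(np.array(p,float)+.5)/3-.5+[205,70]
cs=lambda p:(np.array(p,float)+.5)/3.4-.5+[245,125]
S=np.array([[135,100,25],[135,-130,25],[-135,-130,25],[-135,100,25]])/1e3
St=np.r_[S,np.array([[65,31.5,30],[-85,31.5,30],[65,-31.5,30],[-85,-31.5,30],[-25,-70,48.5]])/1e3]
ut=ct([(105,42),(494,95),(433,552),(38,498),(201,171),(165,430),(312,187),(276,444),(358,346)])
Ss=np.r_[S,[[-.025,-.07,.0485]]]
us=cs([(664,246),(441,572),(25,288),(270,22),(250,290)])
def W(p,P):
    c,s=np.cos(p[2]),np.sin(p[2]);P=np.asarray(P,float)
    return P@np.array([[c,-s,0],[s,c,0],[0,0,1]]).T+[p[0],p[1],p[3]]
def res(p): return np.r_[proj(W(p,St),dt,dt["T"])-ut,proj(W(p,Ss),ds,ds["T"])-us].ravel()
r=least_squares(res,[.6,0,0,0],loss='soft_l1');print(r.x,np.round(r.fun.reshape(-1,2),1))
p=r.x
inv=lambda P:(np.asarray(P)-[p[0],p[1],p[3]])@np.array([[np.cos(p[2]),-np.sin(p[2]),0],[np.sin(p[2]),np.cos(p[2]),0],[0,0,1]])
tt=ct([(194,244),(299,258),(280,398),(175,384)]);ts=cs([(425,216),(364,292),(247,218),(307,150)])
f=lambda a,b:np.round(1e3*inv(tri([(dt["T"][:3,3],ray([a],dt,dt["T"])[1][0]),(ds["T"][:3,3],ray([b],ds,ds["T"])[1][0])])[None])[0],1)
for a,b in zip(tt,ts):print("tile",f(a,b))
print("pivot",f(ct((358,346)),cs((250,290))),"post",f(ct((339,433)),cs((176,210))))
print("stop top view near edge z25/37",1e3*inv(onz(ct([(217,192),(293,201),(218,172),(296,181)]),dt,dt["T"],.037)))
print("tile z35 top",1e3*inv(onz(tt,dt,dt["T"],.035)));print("scene",1e3*inv(onz(ts,ds,ds["T"],.035)))
np.save("stage.npy",p)
E
python3 fit.py
```

```text
[ 0.60481354 -0.04980549 -0.11843653 -0.0061495 ] [[-0.7 -1. ]
 [-0.1 -0.5]
 [-0.   0.7]
 [-1.1  0.5]
 [ 0.4  0.1]
 [ 0.  -0.3]
 [-0.6 -0.2]
 [-0.5 -0. ]
 [-0.4  0.2]
 [ 0.2  0.6]
 [ 0.6  2.6]
 [-2.3 -0.4]
 [-1.2  0.2]
 [-0.8  1.1]]
tile [21.2 29.3 40.7]
tile [ 21.2 -30.8  43. ]
tile [-57.3 -29.8  39.8]
tile [-58.   29.9  34.9]
pivot [-24.4 -70.   53.1] post [-74.5 -65.6  77.4]
stop top view near edge z25/37 [[ 51.65262236  20.02009779  43.14949888]
 [ 52.5364943  -23.2760567   43.14949888]
 [ 63.04406914  21.05337116  43.14949888]
 [ 64.09296487 -23.39524338  43.14949888]]
tile z35 top [[ 20.82567803  28.95244822  41.14949888]
 [ 21.13829411 -31.02987243  41.14949888]
 [-59.02805338 -31.29168623  41.14949888]
 [-59.27848997  28.34550574  41.14949888]]
scene [[ 21.62644754  29.2860774   41.14949888]
 [ 21.07343391 -29.53674958  41.14949888]
 [-55.1492603  -29.04686062  41.14949888]
 [-54.68728883  27.07510851  41.14949888]]
```

Call:
drive_tool:
  deltas:
    - [0, 0, -20, 0, 0]
    - [0, 0, -20, 0, 0]
    - [0, 0, -20, 0, -0.1]
    - [0, 0, -20, 0, -0.1]
    - [0, 0, -10, 0, -0.094]
  force: 10

```text
time: 0.67
ee_pos: [0.2712, 0.6192, 0.3093]
tcp_rot: [[0.114, 0.002, -0.994], [0.994, 0.003, 0.114], [0.004, -1.0, -0.001]]
contact_force: [-0.0, 0.5, 0.5]
finger_gap: 0.0568
```

Call:
drive_tool:
  deltas:
    - [0, -31, 0, -14, 0]
    - [0, -31, 0, -14, 0]
    - [0, -31, 0, -14, 0]
    - [0, -31, 0, -14, 0]
    - [0, -31, 0, -14, 0]

```text
time: 1.08
ee_pos: [0.322, 0.4546, 0.3059]
tcp_rot: [[0.118, -0.0, -0.993], [0.993, -0.0, 0.118], [-0.0, -1.0, 0.0]]
contact_force: [0.4, -0.5, 0.1]
finger_gap: 0.0232
```

Call:
drive_tool:
  deltas:
    - [0, -31, 0, -14, 0]
    - [0, -31, 0, -14, 0]
    - [0, -31, 0, -14, 0]
    - [0, -31, 0, -14, 0]
    - [0, -31, 0, -14, 0]

```text
time: 1.5
ee_pos: [0.3731, 0.2923, 0.3062]
tcp_rot: [[0.118, 0.0, -0.993], [0.993, 0.0, 0.118], [0.0, -1.0, -0.0]]
contact_force: [0.5, 0.9, 0.2]
finger_gap: 0.0003
```

Call:
drive_tool:
  deltas:
    - [0, -31, 0, -14, 0]
    - [0, -31, 0, -14, 0]
    - [0, -31, 0, -14, 0]
    - [0, -31, 0, -14, 0]
    - [0, -31, 0, -14, 0]

```text
time: 1.92
ee_pos: [0.4243, 0.1301, 0.3063]
tcp_rot: [[0.118, 0.001, -0.993], [0.993, 0.0, 0.118], [0.0, -1.0, -0.001]]
contact_force: [0.8, -0.7, 0.3]
finger_gap: 0.0007
```

Call:
drive_tool:
  deltas:
    - [0, -31, 0, -14, 0]
    - [0, -31, 0, -14, 0]
    - [0, -31, 0, -14, 0]
    - [0, -31, 0, -14, 0]
    - [0, -31, 0, -14, 0]

```text
time: 2.33
ee_pos: [0.4754, -0.0322, 0.3063]
tcp_rot: [[0.119, 0.001, -0.993], [0.993, 0.0, 0.119], [0.0, -1.0, -0.001]]
contact_force: [0.9, 0.7, 0.7]
finger_gap: 0.0001
```

```bash
cat > snap.py <<'E'
import sys,pickle
from h import *
from rig import bot
n=sys.argv[1]
s=bot.state();d=bot.get_image("wrist");d["T"]=wT(d,s);pickle.dump(d,open(f"pics/{n}.pkl","wb"))
cv2.imwrite(f"pics/{n}.png",d["image"][:,:,::-1]);print(s["time"],s["ee_pos"])
E
python3 snap.py w1
```

```text
2.3333 [ 0.47542292 -0.03222567  0.30626257]
```

Call:
drive_tool:
  deltas:
    - [0, 0, 25, 0, 0]
    - [0, 0, 25, 0, 0]
    - [0, 0, 25, 0, 0]
    - [0, 0, 25, 0, 0]
    - [0, 0, 0, 0, 0]

```text
time: 2.8
ee_pos: [0.4713, -0.03, 0.2006]
tcp_rot: [[0.119, -0.01, -0.993], [0.993, 0.001, 0.119], [-0.0, -1.0, 0.01]]
contact_force: [-0.6, 0.8, -0.4]
finger_gap: 0.0005
```

```bash
python3 snap.py w2
```

```text
2.8 [ 0.47134252 -0.03003738  0.20061972]
```

View pics/w1.png

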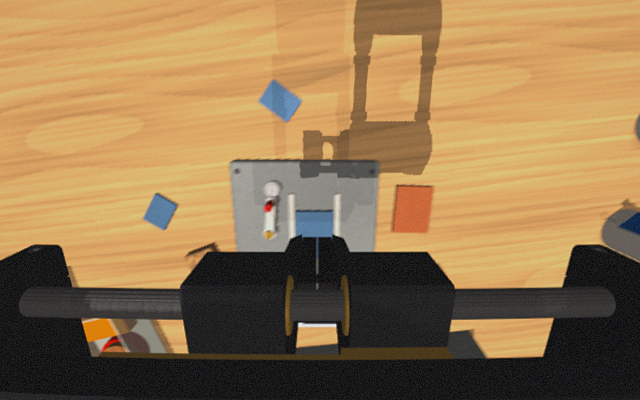

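View pics/w2.png

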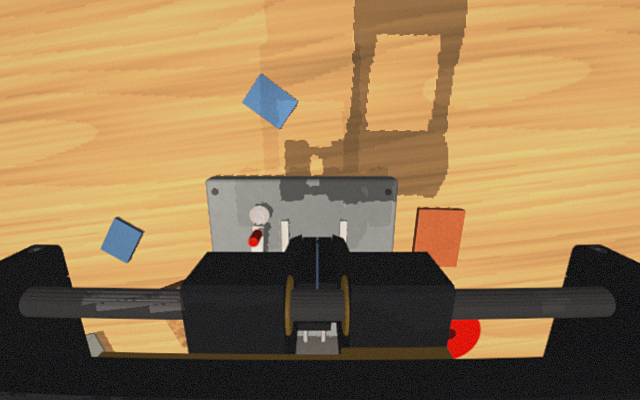

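Run:
```python
import cv2
a=cv2.imread("pics/w1.png")[150:250,220:390]; b=cv2.imread("pics/w2.png")[165:260,195:405]
cv2.imwrite("pics/w1c.png",cv2.resize(a,None,fx=4,fy=4,interpolation=cv2.INTER_CUBIC))
cv2.imwrite("pics/w2c.png",cv2.resize(b,None,fx=3.5,fy=3.5,interpolation=cv2.INTER_CUBIC))
```

```text
(no output)
```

View pics/w1c.png

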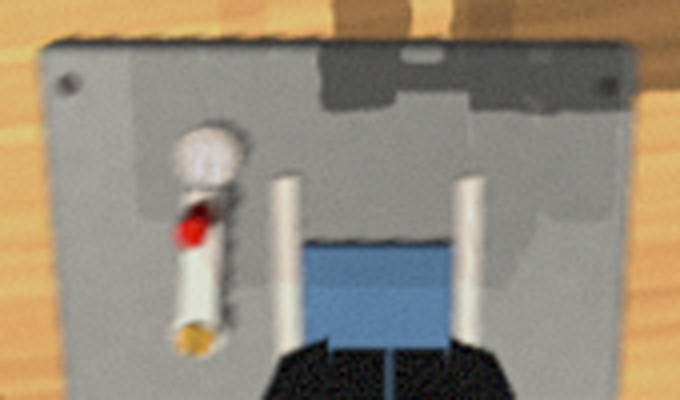

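View pics/w2c.png

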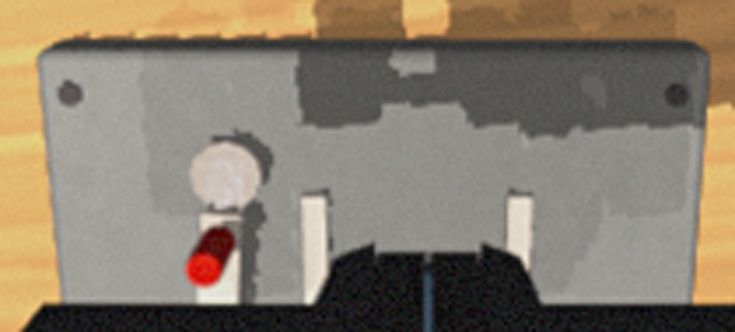

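```bash
cat > fit2.py <<'E'
from h import *
from rig import bot
import pickle
from scipy.optimize import least_squares
dt=bot.get_image("top");ds=bot.get_image("scene")
d1=pickle.load(open("pics/w1.pkl","rb"));d2=pickle.load(open("pics/w2.pkl","rb"))
mk=lambda s,o:(lambda p:(np.array(p,float)+.5)/s-.5+np.array(o))
ct=mk(3,[205,70]);cs=mk(3.4,[245,125]);c1=mk(4,[220,150]);c2=mk(3.5,[195,165])
m=lambda L:np.array(L,float)/1e3
S=[[135,100,25],[135,-130,25],[-135,-130,25],[-135,100,25]]
R=[[-85,31.5,30],[-85,-31.5,30]]
P=[[-25,-70,48.5]]
views=[(dt,m(S+[[65,31.5,30],[65,-31.5,30]]+R+P),ct([(105,42),(494,95),(433,552),(38,498),(201,171),(312,187),(165,430),(276,444),(358,346)])),
(ds,m(S+P),cs([(664,246),(441,572),(25,288),(270,22),(250,290)])),
(d1,m(S[2:]+R+P),c1([(45,48),(633,48),(458,178),(300,178),(195,339)])),
(d2,m(S[2:]+R),c2([(42,53),(707,53),(508,196),(325,194)]))]
def W(p,P):
    c,s=np.cos(p[2]),np.sin(p[2]);P=np.asarray(P,float)
    return P@np.array([[c,-s,0],[s,c,0],[0,0,1]]).T+[p[0],p[1],p[3]]
def inv(p,Q): return 1e3*(np.asarray(Q)-[p[0],p[1],p[3]])@np.array([[np.cos(p[2]),-np.sin(p[2]),0],[np.sin(p[2]),np.cos(p[2]),0],[0,0,1]])
def run(vs,zf):
    g=lambda x:np.r_[x[:3],x[3] if zf else 0]
    r=least_squares(lambda x:np.concatenate([(proj(W(g(x),A),d,d["T"])-u).ravel() for d,A,u in vs]),[.6,0,0]+([0] if zf else []),loss='soft_l1')
    return g(r.x),r.fun
if __name__=="__main__":
    for nm,vs in [("all",views),("top",views[:1]),("scene",views[1:2]),("wrist",views[2:])]:
        for zf in (0,1):
            p,f=run(vs,zf);print(nm,zf,np.round(p,4),"rms",np.sqrt((f**2).mean()).round(2))
    p,f=run(views,0);print(f.reshape(-1,2).round(1).tolist())
    pw,_=run(views[2:],0)
    r=lambda d,u:(d["T"][:3,3],ray([u],d,d["T"])[1][0])
    for p,n in((p,"all"),(pw,"wrist")):
        q=tri([r(dt,ct((339,433))),r(ds,cs((176,210))),r(d1,c1((190,232))),r(d2,c2((204,269)))]);print(n,"post all",q,inv(p,q))
        q=tri([r(d1,c1((190,232))),r(d2,c2((204,269)))]);print("post wrist",q,inv(p,q))
        q=onz([c1((190,232))],d1,d1["T"],.071)[0];print("post z71",inv(p,q),inv(p,onz([c2((204,269))],d2,d2["T"],.071)),inv(p,onz([ct((339,433))],dt,dt["T"],.071)))
        print("tile near wrist",inv(p,onz(c1([(305,243),(450,243)]),d1,d1["T"],.035)))
        tt=ct([(194,244),(299,258),(280,398),(175,384)]);ts=cs([(425,216),(364,292),(247,218),(307,150)])
        print("tile top",inv(p,onz(tt,dt,dt["T"],.035)).round(1).tolist(),"scene",inv(p,onz(ts,ds,ds["T"],.035)).round(1).tolist())
        print("stop",inv(p,onz(ct([(217,192),(293,201)]),dt,dt["T"],.025)).round(1).tolist())
E
python3 fit2.py
```

```text
all 0 [ 0.6058 -0.0509 -0.1194  0.    ] rms 1.36
all 1 [ 0.6063 -0.0506 -0.1182 -0.0042] rms 1.2
top 0 [ 0.6041 -0.0505 -0.1185  0.    ] rms 0.83
top 1 [ 0.6052 -0.0503 -0.1175 -0.0103] rms 0.35
scene 0 [ 0.6062 -0.0508 -0.1221  0.    ] rms 1.44
scene 1 [ 0.6034 -0.0432 -0.1211 -0.0143] rms 0.55
wrist 0 [ 0.6066 -0.0514 -0.1206  0.    ] rms 1.47
wrist 1 [ 0.609  -0.0519 -0.1213 -0.01  ] rms 0.81
[[-0.5, -2.8], [1.1, -2.0], [0.9, 0.5], [-1.3, 0.0], [0.8, -1.2], [0.1, -1.5], [0.2, -1.0], [0.0, -0.6], [0.4, -0.6], [1.4, -0.4], [1.2, 2.3], [-2.7, -1.4], [-0.9, -1.2], [-0.6, 0.1], [-1.8, -1.2], [3.5, -1.2], [1.5, -0.8], [0.0, -0.8], [1.1, -0.2], [-3.8, -0.7], [1.7, -0.7], [-0.2, 0.1], [-0.4, 0.6]]
all post all [ 0.52303868 -0.10691842  0.07199557] [-75.45840463 -65.47900394  71.99556913]
post wrist [ 0.52862538 -0.11157423  0.05517706] [-69.35670169 -69.43590072  55.17705778]
post z71 [-74.85603407 -67.74665582  71.        ] [[-75.68835964 -64.71612224  71.        ]] [[-75.92504686 -65.154448    71.        ]]
tile near wrist [[-59.07392098 -29.77159136  35.        ]
 [-59.09091887  26.194
[... 205 characters left out ...]

stop [[53.0, 22.2, 25.0], [53.9, -21.8, 25.0]]
wrist post all [ 0.52303868 -0.10691842  0.07199557] [-76.24495418 -65.18464254  71.99556913]
post wrist [ 0.52862538 -0.11157423  0.05517706] [-70.13873652 -69.13456872  55.17705778]
post z71 [-75.6399944  -67.45160505  71.        ] [[-76.47578023 -64.42202394  71.        ]] [[-76.71196673 -64.8606197   71.        ]]
tile near wrist [[-59.90125833 -29.4585425   35.        ]
 [-59.98216864  26.50779399  35.        ]]
tile top [[18.8, 30.3, 35.0], [19.3, -29.6, 35.0], [-60.9, -30.1, 35.0], [-61.3, 29.6, 35.0]] scene [[19.6, 30.7, 35.0], [19.2, -28.1, 35.0], [-57.0, -27.8, 35.0], [-56.7, 28.3, 35.0]]
stop [[52.1, 22.7, 25.0], [53.1, -21.4, 25.0]]
```

```bash
cat > go.py <<'E'
import sys
from h import *
from rig import bot
P=np.array([.605,-.0507]);Y=-.119
Rz=np.array([[np.cos(Y),-np.sin(Y)],[np.sin(Y),np.cos(Y)]])
s=bot.state();R=s["tcp_rot"];e=s["ee_pos"]
st=Rz.T@(e[:2]-P)*1e3
az=np.arctan2(R[1,0],R[0,0])-Y
print("t",round(s["time"],2),"TCP stage",st.round(1),"z over slab",round(e[2]*1e3-25,1),"x-az stage deg",np.degrees(az).round(1),"F stage",(Rz.T@s["contact_force"][:2]).round(1),round(s["contact_force"][2],1),"gap",round(s["finger_gap"]*1e3,1),"tilt",R[2].round(4),"j6",round(s["qpos"][5],2))
if len(sys.argv)>1:
    x,y,z=map(float,sys.argv[1:4])
    t=np.r_[P+Rz@np.array([x,y])/1e3,(z+25)/1e3]
    print("delta tool mm",(R.T@(t-e)*1e3).round(1))
    if len(sys.argv)>4: print("roll",round(az-np.radians(float(sys.argv[4])),4))
E
python3 go.py -85 0 35 90
```

```text
t 2.95 TCP stage [-130.7    4.8] z over slab 182.1 x-az stage deg 90.0 F stage [ 0.3 -0.1] 0.3 gap 0.3 tilt [ 0.e+00 -1.e+00 -8.e-04] j6 -1.57
delta tool mm [ -4.8 147.2 -45.6]
roll 0.0004
```

Call:
drive_tool:
  deltas:
    - [0, -1, 30, -9, 0]
    - [0, -1, 30, -9, 0]
    - [0, -1, 30, -9, 0]
    - [0, -1, 30, -9, 0]
    - [0, -1, 27, -10, 0]

```text
time: 3.37
ee_pos: [0.5228, -0.0411, 0.0602]
tcp_rot: [[0.118, 0.004, -0.993], [0.993, -0.001, 0.118], [-0.0, -1.0, -0.004]]
contact_force: [0.1, -0.4, 1.1]
finger_gap: 0.0003
```

Call:
drive_tool:
  deltas:
    - [0, 0, 0, 0, 0]
    - [0, 0, 0, 0, 0]
    - [0, 0, 0, 0, 0]
    - [0, 0, 0, 0, 0]
    - [0, 0, 0, 0, 0]

```text
time: 3.78
ee_pos: [0.5222, -0.0411, 0.0618]
tcp_rot: [[0.118, 0.005, -0.993], [0.993, -0.001, 0.118], [-0.0, -1.0, -0.005]]
contact_force: [-0.3, -0.4, -0.2]
finger_gap: 0.0004
```

```bash
python3 go.py -85 0 5 90; python3 snap.py w3
python3 - <<'E'
from rig import bot
import cv2
for n,(a,b,c,d) in {"top":(70,265,205,385),"scene":(125,300,245,445)}.items():
    cv2.imwrite(f"pics/{n}3.png",cv2.resize(bot.get_image(n)["image"][a:b,c:d,::-1],None,fx=3,fy=3,interpolation=cv2.INTER_CUBIC))
E
```

```text
t 3.78 TCP stage [-83.4  -0.3] z over slab 36.8 x-az stage deg 90.0 F stage [-0.2 -0.4] -0.2 gap 0.4 tilt [-0.     -1.     -0.0046] j6 -1.58
delta tool mm [ 0.3 31.8  1.8]
roll 0.0003
3.7833 [ 0.52218182 -0.04107547  0.06181693]
```

View pics/w3.png

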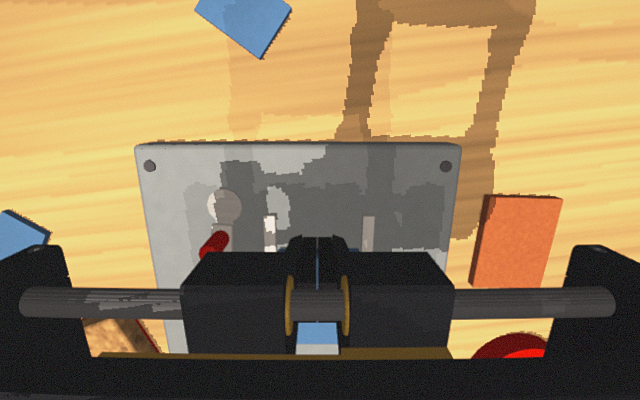

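View pics/scene3.png

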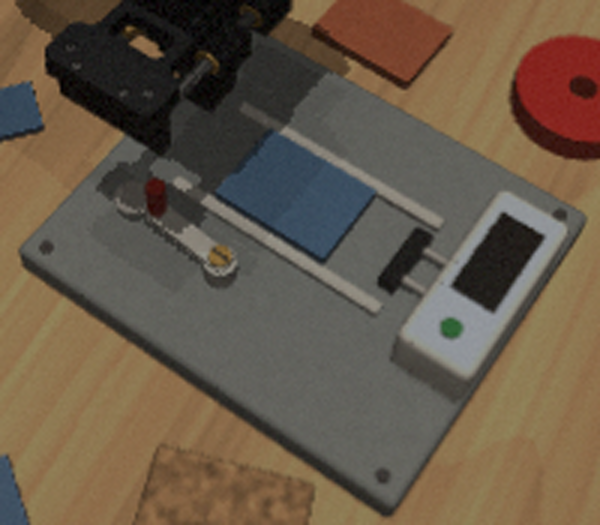

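View pics/top3.png

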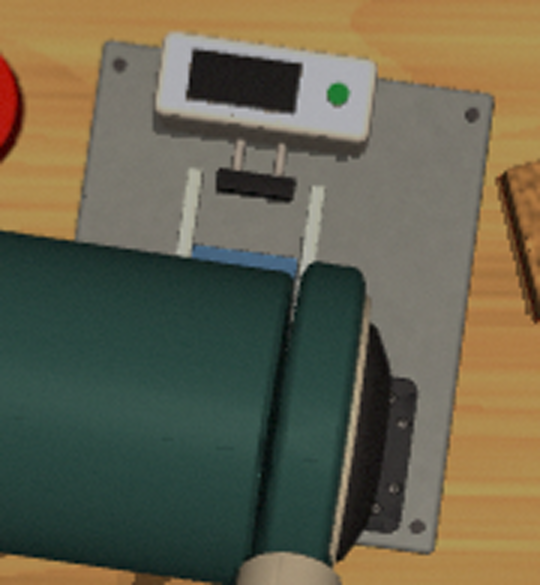

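Call:
drive_tool:
  deltas:
    - [0, 0, 10, 0, 0]
    - [0, 0, 10, 0, 0]
    - [0, 0, 8, 0, 0]
    - [0, 0, 3, 0, 0]
    - [0, 0, 0, 0, 0]

```text
time: 4.35
ee_pos: [0.5186, -0.0407, 0.026]
tcp_rot: [[0.119, -0.004, -0.993], [0.993, 0.0, 0.119], [0.0, -1.0, 0.004]]
contact_force: [-0.3, 1.1, 0.3]
finger_gap: 0.0006
```

```bash
python3 go.py -60 0 5 90
```

```text
t 4.35 TCP stage [-86.9  -0.3] z over slab 1.0 x-az stage deg 90.0 F stage [-0.4  1. ] 0.3 gap 0.6 tilt [ 0.     -1.      0.0039] j6 -1.58
delta tool mm [  0.3  -4.1 -26.9]
roll 0.0002
```

Call:
drive_tool:
  deltas:
    - [0, 0, -2, 0, 0]
    - [0, 0, 0, 0, 0]
    - [0, 0, 0, 0, 0]
    - [0, 0, 0, 0, 0]
    - [0, 0, 0, 0, 0]

```text
time: 4.77
ee_pos: [0.5208, -0.041, 0.0305]
tcp_rot: [[0.119, 0.001, -0.993], [0.993, -0.0, 0.119], [-0.0, -1.0, -0.001]]
contact_force: [-0.5, 0.7, 0.4]
finger_gap: 0.0004
```

```bash
python3 go.py -60 0 5 90
```

```text
t 4.77 TCP stage [-84.7  -0.4] z over slab 5.5 x-az stage deg 90.0 F stage [-0.6  0.6] 0.4 gap 0.4 tilt [-0.e+00 -1.e+00 -9.e-04] j6 -1.58
delta tool mm [  0.4   0.6 -24.7]
roll 0.0002
```

Call:
drive_tool:
  deltas:
    - [0, 0, 0, -3, 0]
    - [0, 0, 0, -3, 0]
    - [0, 0, 0, -3, 0]
    - [0, 0, 0, -2, 0]
    - [0, 0, 0, -2, 0]

```text
time: 5.18
ee_pos: [0.5338, -0.0425, 0.0302]
tcp_rot: [[0.118, 0.0, -0.993], [0.993, -0.0, 0.118], [-0.0, -1.0, -0.0]]
contact_force: [1.2, -0.2, -0.8]
finger_gap: 0.0005
```

Call:
drive_tool:
  deltas:
    - [0, 0, 0, -2, 0]
    - [0, 0, 0, -2, 0]
    - [0, 0, 0, -2, 0]
    - [0, 0, 0, -2, 0]
    - [0, 0, 0, -2, 0]

```text
time: 5.6
ee_pos: [0.5434, -0.0437, 0.0301]
tcp_rot: [[0.119, -0.0, -0.993], [0.993, -0.0, 0.119], [-0.0, -1.0, 0.0]]
contact_force: [0.9, -0.6, 1.0]
finger_gap: 0.0004
```

```bash
python3 go.py -36 0 5 90
```

```text
t 5.6 TCP stage [-62.   -0.4] z over slab 5.1 x-az stage deg 90.0 F stage [ 1.  -0.5] 1.0 gap 0.4 tilt [-0. -1.  0.] j6 -1.58
delta tool mm [  0.4   0.1 -26. ]
roll 0.0002
```

Call:
drive_tool:
  deltas:
    - [0, 0, 0, -2, 0]
    - [0, 0, 0, -2, 0]
    - [0, 0, 0, -2, 0]
    - [0, 0, 0, -2, 0]
    - [0, 0, 0, -2, 0]

```text
time: 6.02
ee_pos: [0.5534, -0.0449, 0.0301]
tcp_rot: [[0.118, 0.0, -0.993], [0.993, -0.0, 0.118], [-0.0, -1.0, -0.0]]
contact_force: [0.1, 0.6, -0.3]
finger_gap: 0.0003
```

Call:
drive_tool:
  deltas:
    - [0, 0, 0, -1, 0]
    - [0, 0, 0, -1, 0]
    - [0, 0, 0, -1, 0]
    - [0, 0, 0, -1, 0]
    - [0, 0, 0, -1, 0]

```text
time: 6.43
ee_pos: [0.5582, -0.0454, 0.0301]
tcp_rot: [[0.118, -0.0, -0.993], [0.993, -0.0, 0.118], [-0.0, -1.0, 0.0]]
contact_force: [-0.7, 0.5, -1.1]
finger_gap: 0.0003
```

```bash
python3 go.py -36 0 5 90
python3 - <<'E'
from rig import bot
import cv2
for n,(a,b,c,d) in {"top":(70,265,205,385),"scene":(125,300,245,445)}.items():
    cv2.imwrite(f"pics/{n}4.png",cv2.resize(bot.get_image(n)["image"][a:b,c:d,::-1],None,fx=3,fy=3,interpolation=cv2.INTER_CUBIC))
E
```

```text
t 6.43 TCP stage [-47.1  -0.3] z over slab 5.1 x-az stage deg 90.0 F stage [-0.8  0.4] -1.1 gap 0.3 tilt [-0.e+00 -1.e+00  1.e-04] j6 -1.58
delta tool mm [  0.3   0.1 -11.1]
roll 0.0002
```

View pics/scene4.png

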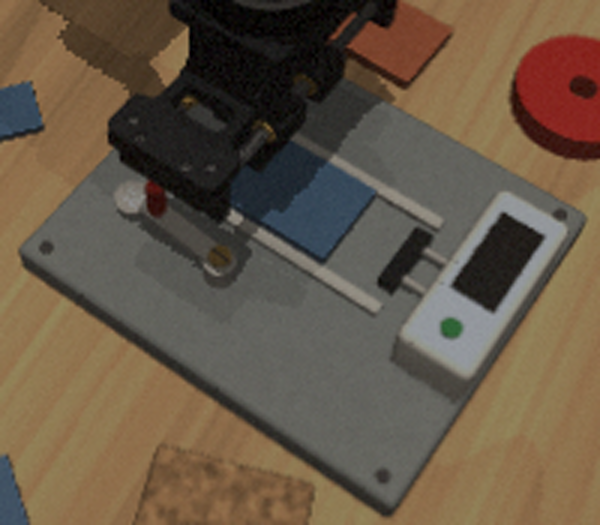

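View pics/top4.png

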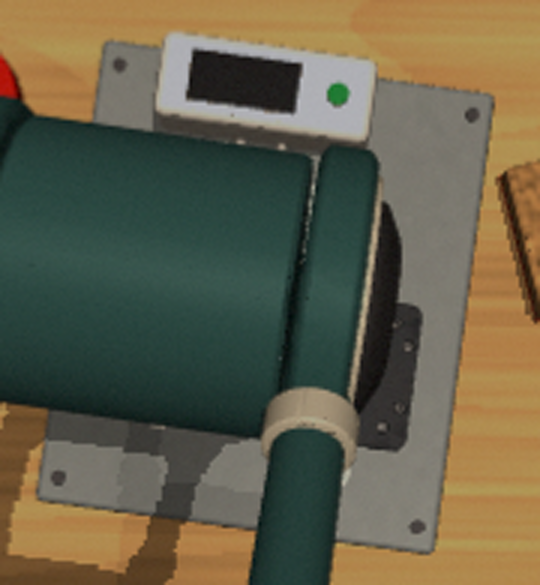

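```bash
python3 snap.py w4
python3 - <<'E'
from h import *
from rig import bot
import pickle
d=pickle.load(open("pics/w4.pkl","rb"));s=bot.state()
e=s["ee_pos"];R=s["tcp_rot"]
for o in [(0,0,0),(0,0,9),(0,0,-9),(17.5,0,0),(0,-18.7,9)]:
    print(o,proj(e+R@(np.array(o)/1e3),d,d["T"]))
ds=bot.get_image("scene");u=proj([e,e+R@[.0175,0,.009],e+R@[-.0175,0,.009],e+R@[-.0175,0,-.009]],ds,ds["T"]);print(u,(u+.5-[245,125])*3-.5)
cv2.imwrite("pics/s5.png",cv2.resize(ds["image"][140:215,270:370,::-1],None,fx=7,fy=7,interpolation=cv2.INTER_CUBIC))
E
```

```text
6.5333 [ 0.55833748 -0.0454806   0.03015673]
(0, 0, 0) [[317.68412559 234.85225412]]
(0, 0, 9) [[317.69488831 220.84515197]]
(0, 0, -9) [[317.67353696 248.46418897]]
(17.5, 0, 0) [[346.60262747 234.83696043]]
(0, -18.7, 9) [[317.79612249 232.79395576]]
[[329.64880503 182.26543438]
 [331.10222408 173.69594661]
 [320.27186682 186.19131345]
 [328.15301379 191.07722237]] [[254.94641509 172.79630314]
 [259.30667225 147.08783983]
 [226.81560046 184.57394036]
 [250.45904138 199.23166712]]
```

View pics/w4.png

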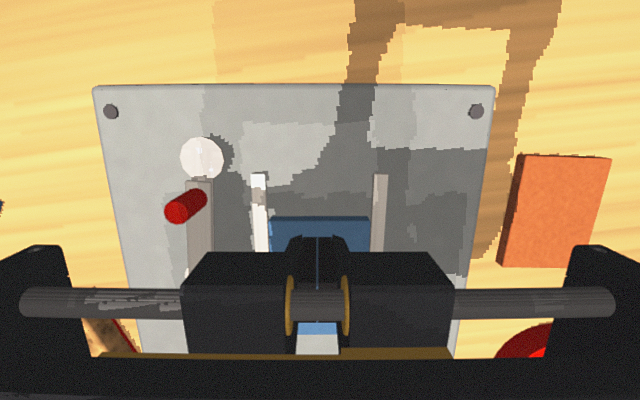

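View pics/s5.png

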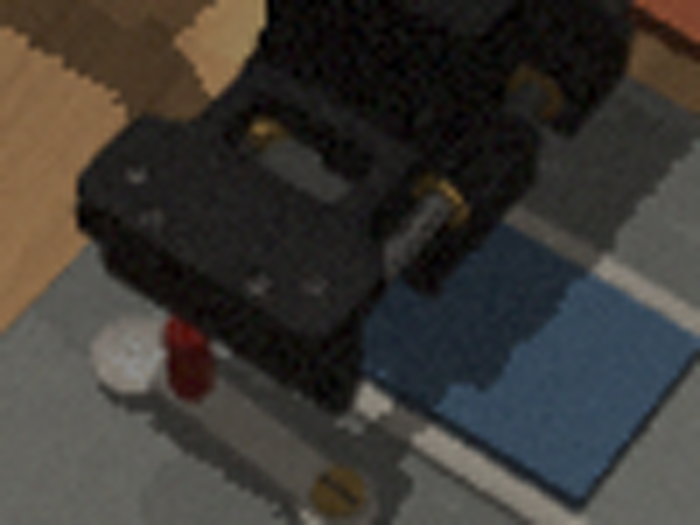

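Run:
```python
from h import *
import pickle
exec(open("go.py").read().split("s=bot")[0])
for n,pts,z in [("w4",[(269,216),(370,216)],.035),("w4",[(265,174),(374,174)],.03),("w4",[(94,87),(494,87)],.025),("w3",[(275,214),(364,216)],.03),("w3",[(136,147),(460,147)],.025),("w4",[(177,212)],.071),("w3",[(206,250)],.071)]:
    d=pickle.load(open(f"pics/{n}.pkl","rb"));w=onz(pts,d,d["T"],z)
    print(n,((w[:,:2]-P)@Rz*1e3).round(1).tolist())
a=cv2.imread("pics/w4.png")[150:290,180:450];cv2.imwrite("pics/w4c.png",cv2.resize(a,None,fx=2.9,fy=2.9,interpolation=cv2.INTER_CUBIC))
```

```text
w4 [[-60.8, -28.5], [-60.8, 29.8]]
w4 [[-84.4, -30.5], [-84.5, 31.8]]
w4 [[-132.9, -124.7], [-132.4, 96.9]]
w3 [[-85.9, -30.3], [-84.4, 32.5]]
w3 [[-132.6, -124.9], [-132.5, 97.0]]
w4 [[-75.1, -63.9]]
w3 [[-77.8, -65.5]]
```

View pics/w4c.png

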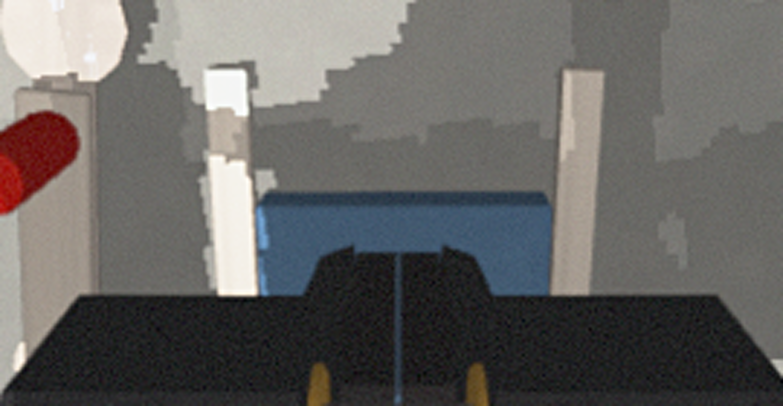

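Call:
drive_tool:
  deltas:
    - [0, 0, -12, 0, 0]
    - [0, 0, -12, 0, 0]
    - [0, 0, -12, 5, 0]
    - [0, 8, -12, 20, 0]
    - [0, 8, 0, 20, 0]

```text
time: 7.05
ee_pos: [0.5182, -0.0246, 0.0826]
tcp_rot: [[0.119, 0.007, -0.993], [0.993, -0.001, 0.119], [0.0, -1.0, -0.007]]
contact_force: [0.3, -0.4, -0.6]
finger_gap: 0.0004
```

Call:
drive_tool:
  deltas:
    - [0, 10, 0, 15, 0]
    - [0, 14, 0, 0, 0]
    - [0, 0, 0, 0, 0]
    - [0, 0, 0, 0, 0]
    - [0, 0, 0, 0, 0]

```text
time: 7.47
ee_pos: [0.5042, 0.001, 0.0792]
tcp_rot: [[0.118, 0.002, -0.993], [0.993, -0.0, 0.118], [-0.0, -1.0, -0.002]]
contact_force: [0.2, 0.2, -0.1]
finger_gap: 0.0003
```

```bash
python3 go.py -110 40 20 90; python3 snap.py w5;  python3 - <<'E'
from h import *
from rig import bot
s=bot.state();e=s["ee_pos"];R=s["tcp_rot"]
ds=bot.get_image("scene");u=proj([e,e+R@[-.0175,0,.009],e+R@[-.0175,0,-.009],e+R@[-.0175,-.02,-.009]],ds,ds["T"]);print(u,(u+.5-[230,80])*5-.5)
cv2.imwrite("pics/s6.png",cv2.resize(ds["image"][80:200,230:390,::-1],None,fx=5,fy=5,interpolation=cv2.INTER_CUBIC))
E
```

```text
t 7.47 TCP stage [-106.3   39.4] z over slab 54.2 x-az stage deg 90.0 F stage [0.2 0.3] -0.1 gap 0.3 tilt [-2.e-04 -1.e+00 -2.e-03] j6 -1.5
delta tool mm [ 0.6 34.2  3.8]
roll 0.0007
7.4667 [0.50416488 0.00104306 0.07924544]
[[316.81499076 137.7279422 ]
 [307.28792494 141.41300559]
 [315.12827782 145.95690138]
 [315.14300312 138.9768977 ]] [[436.07495382 290.63971102]
 [388.43962472 309.06502797]
 [427.64138909 331.78450689]
 [427.7150156  296.88448852]]
```

View pics/s6.png

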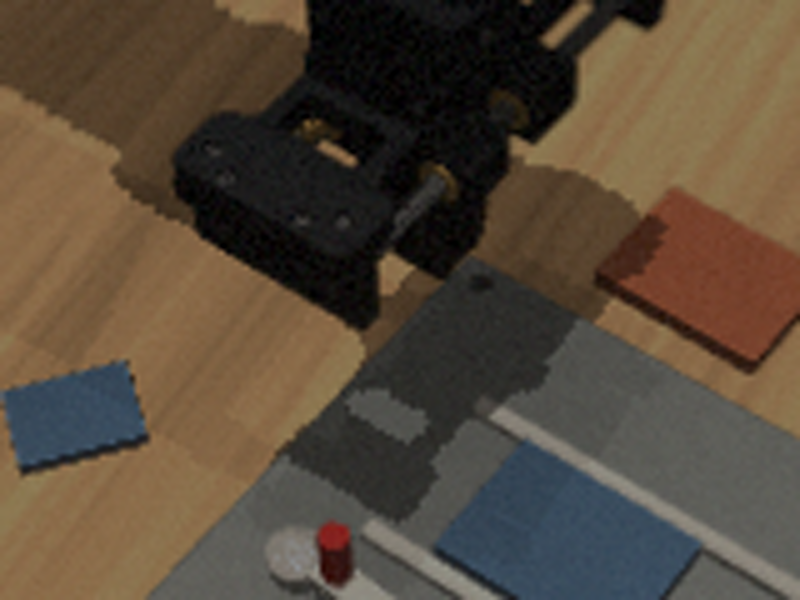

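The tile did not move. The fingertips look about 20–25 mm short of the nominal TCP in both the wrist and scene views. I'll settle it with a touch test on a bare part of the slab.

Call:
drive_tool:
  deltas:
    - [0, 0, 12, 0, 0]
    - [0, 0, 12, 0, 0]
    - [0, 0, 12, 0, 0]
    - [0, 0, 9, 0, 0]
    - [0, 0, 4, 0, 0]

```text
time: 7.98
ee_pos: [0.5011, 0.0014, 0.0262]
tcp_rot: [[0.119, -0.005, -0.993], [0.993, 0.0, 0.119], [-0.0, -1.0, 0.005]]
contact_force: [0.2, -0.5, -0.4]
finger_gap: 0.0006
```

Call:
drive_tool:
  deltas:
    - [0, 0, 0, 0, 0]
    - [0, 0, 0, 0, 0]
    - [0, 0, 0, 0, 0]
    - [0, 0, 0, 0, 0]
    - [0, 0, 0, 0, 0]

```text
time: 8.4
ee_pos: [0.504, 0.0014, 0.0298]
tcp_rot: [[0.118, 0.001, -0.993], [0.993, -0.0, 0.118], [0.0, -1.0, -0.001]]
contact_force: [0.5, 0.0, 0.0]
finger_gap: 0.0004
```

```bash
python3 go.py -110 40 0 90; python3 snap.py w6;  python3 - <<'E'
from h import *
from rig import bot
ds=bot.get_image("scene")
cv2.imwrite("pics/s7.png",cv2.resize(ds["image"][90:200,230:390,::-1],None,fx=5,fy=5,interpolation=cv2.INTER_CUBIC))
E
```

```text
t 8.4 TCP stage [-106.5   39.7] z over slab 4.8 x-az stage deg 90.0 F stage [0.5 0.1] 0.0 gap 0.4 tilt [ 1.0e-04 -1.0e+00 -1.3e-03] j6 -1.5
delta tool mm [0.3 4.8 3.5]
roll 0.0003
8.4 [0.50395824 0.00138843 0.02977864]
```

View pics/s7.png

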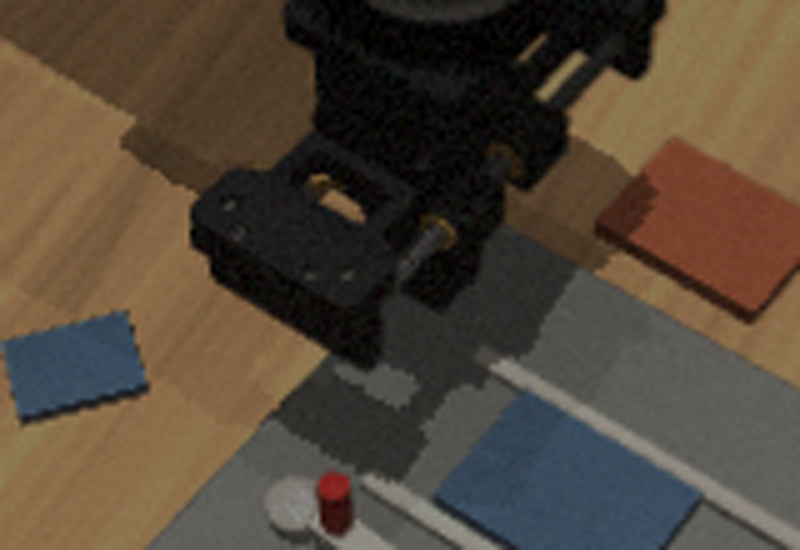

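View pics/w6.png

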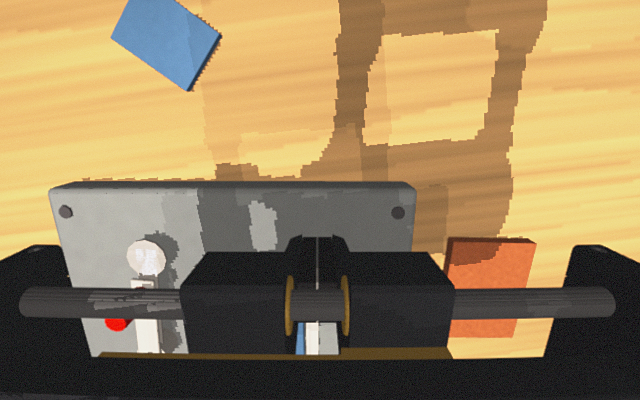

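Call:
drive_tool:
  deltas:
    - [0, 0, 2, 0, 0]
    - [0, 0, 2, 0, 0]
    - [0, 0, 2, 0, 0]
    - [0, 0, 2, 0, 0]
    - [0, 0, 0, 0, 0]

```text
time: 8.92
ee_pos: [0.5027, 0.0014, 0.0205]
tcp_rot: [[0.119, -0.001, -0.993], [0.993, 0.0, 0.119], [-0.0, -1.0, 0.001]]
contact_force: [0.4, 0.1, -0.1]
finger_gap: 0.0003
```

Call:
drive_tool:
  deltas:
    - [0, 0, 1, 0, 0]
    - [0, 0, 1, 0, 0]
    - [0, 0, 1, 0, 0]
    - [0, 0, 1, 0, 0]
    - [0, 0, 0, 0, 0]

```text
time: 9.33
ee_pos: [0.5032, 0.0014, 0.0169]
tcp_rot: [[0.119, -0.0, -0.993], [0.993, 0.0, 0.119], [-0.0, -1.0, 0.0]]
contact_force: [-0.1, 0.4, -1.3]
finger_gap: 0.0002
```

Call:
drive_tool:
  deltas:
    - [0, 0, 1, 0, 0]
    - [0, 0, 1, 0, 0]
    - [0, 0, 1, 0, 0]
    - [0, 0, 0, 0, 0]
    - [0, 0, 0, 0, 0]

```text
time: 9.75
ee_pos: [0.5032, 0.0014, 0.014]
tcp_rot: [[0.119, -0.0, -0.993], [0.993, 0.0, 0.119], [-0.0, -1.0, 0.0]]
contact_force: [-0.2, -0.6, 0.1]
finger_gap: 0.0006
```

Call:
drive_tool:
  deltas:
    - [0, 0, 1, 0, 0]
    - [0, 0, 1, 0, 0]
    - [0, 0, 1, 0, 0]
    - [0, 0, 0, 0, 0]
    - [0, 0, 0, 0, 0]

```text
time: 10.17
ee_pos: [0.5032, 0.0014, 0.011]
tcp_rot: [[0.119, -0.0, -0.993], [0.993, 0.0, 0.119], [-0.0, -1.0, 0.0]]
contact_force: [0.1, 0.1, -0.4]
finger_gap: 0.0004
```

Call:
drive_tool:
  deltas:
    - [0, 0, 1, 0, 0]
    - [0, 0, 1, 0, 0]
    - [0, 0, 1, 0, 0]
    - [0, 0, 0, 0, 0]
    - [0, 0, 0, 0, 0]

```text
time: 10.58
ee_pos: [0.5032, 0.0014, 0.008]
tcp_rot: [[0.119, -0.0, -0.993], [0.993, -0.0, 0.119], [-0.0, -1.0, 0.0]]
contact_force: [0.6, -0.6, 0.5]
finger_gap: 0.0008
```

```bash
python3 go.py -110 40 0 90; python3 snap.py w7;  python3 - <<'E'
from h import *
from rig import bot
ds=bot.get_image("scene")
cv2.imwrite("pics/s8.png",cv2.resize(ds["image"][90:200,230:390,::-1],None,fx=5,fy=5,interpolation=cv2.INTER_CUBIC))
E
```

```text
t 10.58 TCP stage [-107.2   39.6] z over slab -17.0 x-az stage deg 90.0 F stage [ 0.7 -0.5] 0.5 gap 0.8 tilt [-0.e+00 -1.e+00  2.e-04] j6 -1.5
delta tool mm [  0.4 -17.    2.8]
roll 0.0002
10.5833 [0.50322786 0.00137605 0.00801259]
```

View pics/s8.png

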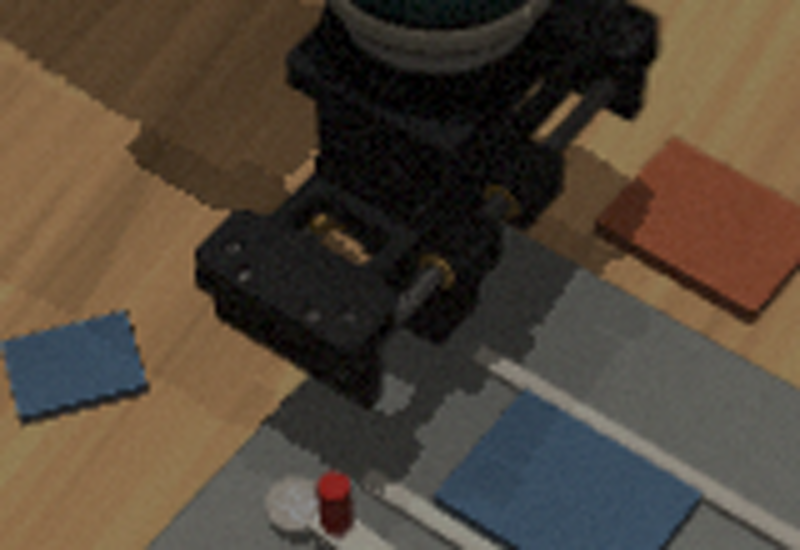

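View pics/w7.png

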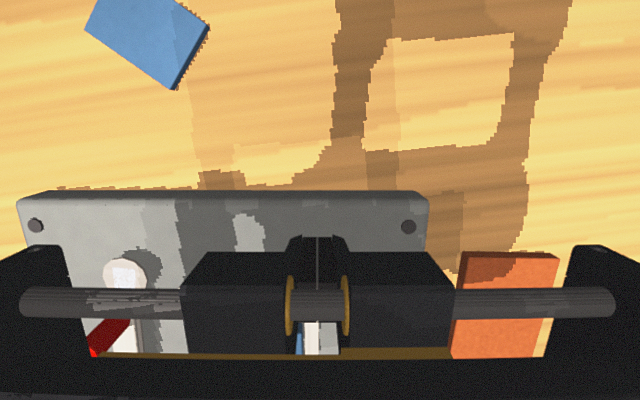

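Run:
```python
from h import *
import pickle
from rig import bot
exec(open("go.py").read().split("s=bot")[0])
for n,pts in [("w3",[(136,147),(460,147)]),("w4",[(94,87),(494,87)]),("w7",[(19,197),(427,197)]),("w5",None)]:
    d=pickle.load(open(f"pics/{n}.pkl","rb"))
    if pts is None: continue
    for z in (.015,.02,.025):
        w=onz(pts,d,d["T"],z); print(n,z,((w[:,:2]-P)@Rz*1e3).round(1).tolist())
s=bot.state();e=s["ee_pos"];R=s["tcp_rot"];ds=bot.get_image("scene");dw=pickle.load(open("pics/w7.pkl","rb"))
for y in (0,-10,-20,-30,-40):
  for c in ((-17.5,-9),(17.5,-9),(17.5,9),(-17.5,9)):
    o=np.array([c[0],y,c[1]])/1e3
    u=proj([e+R@o],ds,ds["T"])[0]; print(y,c,"scene crop",((u+.5-[230,90])*5-.5).round(0),"wrist",proj([e+R@o],dw,dw["T"])[0].round(0))
```

```text
w3 0.015 [[-131.5, -130.9], [-131.4, 101.8]]
w3 0.02 [[-132.1, -127.9], [-131.9, 99.4]]
w3 0.025 [[-132.6, -124.9], [-132.5, 97.0]]
w4 0.015 [[-133.8, -131.8], [-133.3, 102.5]]
w4 0.02 [[-133.3, -128.2], [-132.9, 99.7]]
w4 0.025 [[-132.9, -124.7], [-132.4, 96.9]]
w7 0.015 [[-133.1, -133.4], [-133.1, 100.9]]
w7 0.02 [[-134.5, -128.0], [-134.5, 99.0]]
w7 0.025 [[-135.9, -122.7], [-135.8, 97.1]]
0 (-17.5, -9) scene crop [426. 391.] wrist [289. 249.]
0 (17.5, -9) scene crop [478. 335.] wrist [346. 249.]
0 (17.5, 9) scene crop [442. 313.] wrist [347. 221.]
0 (-17.5, 9) scene crop [390. 370.] wrist [288. 221.]
-10 (-17.5, -9) scene crop [426. 377.] wrist [288. 256.]
-10 (17.5, -9) scene crop [478. 320.] wrist [348. 256.]
-10 (17.5, 9) scene crop [442. 298.] wrist [349. 227.]
-10 (-17.5, 9) scene crop [390. 355.] wrist [287. 227.]
-20 (-17.5, -9) scene crop [426. 362.] wrist [286. 265.]
-20 (17.5, -9) scene crop [479. 304.] wrist [350. 265.]
-20 (17.5, 9) scene crop [442. 283.] wrist [351. 234.]
-20 (-17.5, 9) scene crop [389. 340.] wrist [285. 234.]
-30 (-17.5, -9) scene crop [426. 346.] wrist [284. 274.]
-30 (17.5, -9) scene crop [479. 289.] wrist [352. 274.]
-30 (17.5, 9) scene crop [442. 267.] wrist [353. 242.]
-30 (-17.5, 9) scene crop [389. 324.] wrist [283. 242.]
-40 (-17.5, -9) scene crop [426. 331.] wrist [282. 284.]
-40 (17.5, -9) scene crop [480. 272.] wrist [354. 284.]
-40 (17.5, 9) scene crop [443. 251.] wrist [355. 251.]
-40 (-17.5, 9) scene crop [389. 308.] wrist [281. 251.]
```

Call:
drive_tool:
  deltas:
    - [0, 0, 1, 0, 0]
    - [0, 0, 1, 0, 0]
    - [0, 0, 1, 0, 0]
    - [0, 0, 0, 0, 0]
    - [0, 0, 0, 0, 0]

```text
time: 11.15
ee_pos: [0.5032, 0.0014, 0.005]
tcp_rot: [[0.119, -0.0, -0.993], [0.993, 0.0, 0.119], [-0.0, -1.0, 0.0]]
contact_force: [0.2, 1.2, 0.4]
finger_gap: 0.0
```

Call:
drive_tool:
  deltas:
    - [0, 0, 1, 0, 0]
    - [0, 0, 1, 0, 0]
    - [0, 0, 1, 0, 0]
    - [0, 0, 0, 0, 0]
    - [0, 0, 0, 0, 0]

```text
time: 11.57
ee_pos: [0.5034, 0.0014, 0.0028]
tcp_rot: [[0.118, -0.0, -0.993], [0.993, -0.0, 0.118], [-0.0, -1.0, 0.0]]
contact_force: [-1.7, 0.4, 7.1]
finger_gap: 0.0002
```

Call:
drive_tool:
  deltas:
    - [0, 0, -12, 0, 0]
    - [0, 0, -12, 0, 0]
    - [0, 0, -12, 0, 0.05]
    - [0, 0, -12, 0, 0.12]
    - [0, 0, -6, 0, 0.12]

```text
time: 11.98
ee_pos: [0.505, 0.0013, 0.0589]
tcp_rot: [[0.403, 0.004, -0.915], [0.915, -0.0, 0.403], [0.001, -1.0, -0.003]]
contact_force: [-0.8, -0.7, -0.3]
finger_gap: 0.0004
```

Call:
drive_tool:
  deltas:
    - [0, 0, 0, 0, 0.12]
    - [0, 0, 0, 0, 0.12]
    - [0, 0, 0, 0, 0.12]
    - [0, 0, 0, 0, 0.12]
    - [0, 0, 0, 0, 0.12]

```text
time: 12.4
ee_pos: [0.504, 0.0014, 0.0575]
tcp_rot: [[0.849, 0.002, -0.528], [0.528, -0.0, 0.849], [0.001, -1.0, -0.001]]
contact_force: [-0.1, 0.4, 0.1]
finger_gap: 0.0002
```

Call:
drive_tool:
  deltas:
    - [0, 0, 0, 0, 0.12]
    - [0, 0, 0, 0, 0.12]
    - [0, 0, 0, 0, 0.12]
    - [0, 0, 0, 0, 0.12]
    - [0, 0, 0, 0, 0.12]

```text
time: 12.82
ee_pos: [0.504, 0.0014, 0.0575]
tcp_rot: [[0.999, 0.002, 0.044], [-0.044, -0.0, 0.999], [0.002, -1.0, -0.0]]
contact_force: [-0.4, 0.0, 0.9]
finger_gap: 0.0004
```

Call:
drive_tool:
  deltas:
    - [0, 0, 0, 0, 0.08]
    - [0, 0, 0, 0, 0]
    - [0, 0, 0, 0, 0]
    - [0, 0, 0, 0, 0]
    - [0, 0, 0, 0, 0]

```text
time: 13.23
ee_pos: [0.5035, 0.0014, 0.0565]
tcp_rot: [[0.993, 0.001, 0.116], [-0.116, -0.0, 0.993], [0.001, -1.0, 0.0]]
contact_force: [-1.1, 0.4, -0.1]
finger_gap: 0.0004
```

```bash
python3 go.py -97 0.5 30 0;python3 snap.py w8
```

```text
t 13.23 TCP stage [-106.9   39.7] z over slab 31.5 x-az stage deg 0.1 F stage [-1.2  0.3] -0.1 gap 0.4 tilt [ 6.e-04 -1.e+00  1.e-04] j6 0.07
delta tool mm [  9.9   1.5 -39.2]
roll 0.0024
13.2333 [0.50352029 0.00140533 0.05649621]
```

View pics/w8.png

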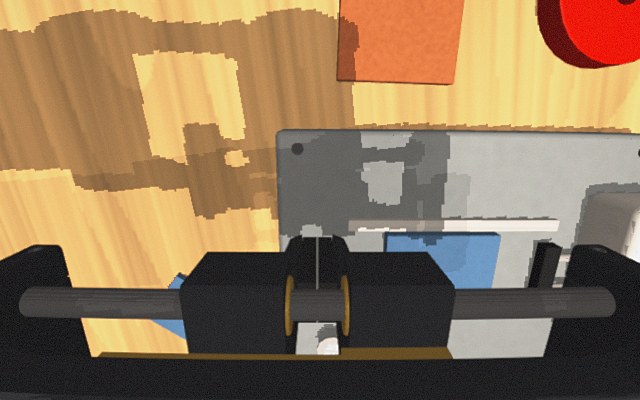

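Call:
drive_tool:
  deltas:
    - [0, 2, 0, -8, 0]
    - [0, 2, 0, -8, 0]
    - [0, 2, 5, -8, 0]
    - [0, 2, 8, -8, 0]
    - [0, 2, 8, -7, 0]

```text
time: 13.7
ee_pos: [0.5088, -0.0398, 0.0345]
tcp_rot: [[0.993, 0.0, 0.118], [-0.118, -0.0, 0.993], [0.0, -1.0, -0.0]]
contact_force: [0.2, 0.7, 0.2]
finger_gap: 0.0003
```

Call:
drive_tool:
  deltas:
    - [0, 0, 8, 0, 0]
    - [0, 0, 8, 0, 0]
    - [0, 0, 5, 0, 0]
    - [0, 0, 2, 0, 0]
    - [0, 0, 0, 0, 0]

```text
time: 14.12
ee_pos: [0.5078, -0.0382, 0.0111]
tcp_rot: [[0.993, -0.002, 0.117], [-0.117, 0.0, 0.993], [-0.002, -1.0, 0.0]]
contact_force: [0.2, -0.0, 0.2]
finger_gap: 0.0002
```

Call:
drive_tool:
  deltas:
    - [0, 0, 0, 0, 0]
    - [0, 0, 0, 0, 0]
    - [0, 0, 0, 0, 0]
    - [0, 0, 0, 0, 0]
    - [0, 0, 0, 0, 0]

```text
time: 14.53
ee_pos: [0.509, -0.0385, 0.0125]
tcp_rot: [[0.993, 0.001, 0.118], [-0.118, -0.0, 0.993], [0.001, -1.0, -0.0]]
contact_force: [0.1, -0.1, 0.2]
finger_gap: 0.0002
```

```bash
python3 go.py -80 0.5 -17 0;python3 snap.py w9
```

```text
t 14.53 TCP stage [-96.8   0.7] z over slab -12.5 x-az stage deg 0.1 F stage [ 0.1 -0.1] 0.2 gap 0.2 tilt [ 8.e-04 -1.e+00 -0.e+00] j6 -0.01
delta tool mm [16.8  4.5 -0.3]
roll 0.0012
14.5333 [ 0.50900364 -0.03847156  0.01252194]
```

View pics/w9.png

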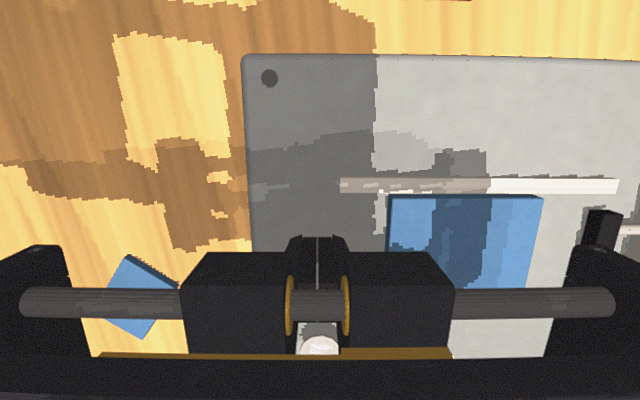

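Call:
drive_tool:
  deltas:
    - [0, 0, 2, 0, 0]
    - [0, 1, 2, 0, 0]
    - [0, 2, 1, 0, 0]
    - [0, 3, 0, 0, 0]
    - [0, 3, 0, 0, 0]

```text
time: 15.0
ee_pos: [0.5178, -0.0396, 0.0069]
tcp_rot: [[0.993, -0.0, 0.118], [-0.118, 0.0, 0.993], [-0.0, -1.0, 0.0]]
contact_force: [0.1, -0.5, -0.8]
finger_gap: 0.0008
```

Call:
drive_tool:
  deltas:
    - [0, 2, 0, 0, 0]
    - [0, 2, 0, 0, 0]
    - [0, 2, 0, 0, 0]
    - [0, 2, 0, 0, 0]
    - [0, 2, 0, 0, 0]

```text
time: 15.42
ee_pos: [0.5278, -0.0408, 0.0071]
tcp_rot: [[0.993, 0.0, 0.118], [-0.118, -0.0, 0.993], [0.0, -1.0, -0.0]]
contact_force: [-0.5, 0.0, 0.3]
finger_gap: 0.0006
```

Call:
drive_tool:
  deltas:
    - [0, 2, 0, 0, 0]
    - [0, 2, 0, 0, 0]
    - [0, 2, 0, 0, 0]
    - [0, 2, 0, 0, 0]
    - [0, 2, 0, 0, 0]

```text
time: 15.83
ee_pos: [0.5366, -0.0418, 0.007]
tcp_rot: [[0.993, -0.002, 0.118], [-0.118, 0.0, 0.993], [-0.002, -1.0, -0.0]]
contact_force: [-3.0, 0.4, 2.6]
finger_gap: 0.0005
```

```bash
python3 go.py -45 0.5 -17 0;python3 snap.py w10
```

```text
t 15.83 TCP stage [-69.    0.7] z over slab -18.0 x-az stage deg 0.1 F stage [-3.  0.] 2.6 gap 0.5 tilt [-0.0021 -1.     -0.    ] j6 -0.01
delta tool mm [24.  -1.1 -0.2]
roll 0.0011
15.8333 [ 0.53661574 -0.04181351  0.00698484]
```

View pics/w10.png

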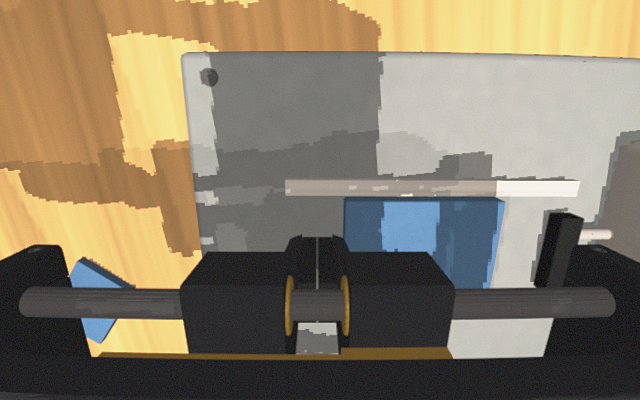

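Call:
drive_tool:
  deltas:
    - [0, 1, 0, 0, 0]
    - [0, 1, 0, 0, 0]
    - [0, 1, 0, 0, 0]
    - [0, 1, 0, 0, 0]
    - [0, 0, 0, 0, 0]

```text
time: 16.3
ee_pos: [0.5417, -0.0424, 0.007]
tcp_rot: [[0.993, 0.0, 0.118], [-0.118, -0.0, 0.993], [0.0, -1.0, -0.0]]
contact_force: [-2.1, -0.0, 0.3]
finger_gap: 0.0005
```

```bash
python3 go.py -45 0.5 -17 0;python3 snap.py w11
python3 - <<'E'
from h import *
import pickle
exec(open("go.py").read().split("s=bot")[0])
for n,pts,z in [("w10",[(344,197),(505,198)],.035),("w10",[(580,180),(285,180)],.03),("w9",[(388,195),(543,195)],.035)]:
    d=pickle.load(open(f"pics/{n}.pkl","rb"));w=onz(pts,d,d["T"],z)
    print(n,((w[:,:2]-P)@Rz*1e3).round(1).tolist())
E
```

```text
t 16.3 TCP stage [-63.8   0.7] z over slab -18.0 x-az stage deg 0.1 F stage [-2.1 -0.3] 0.3 gap 0.5 tilt [ 4.e-04 -1.e+00 -0.e+00] j6 -0.01
delta tool mm [18.8 -0.9 -0.2]
roll 0.001
16.3 [ 0.54170818 -0.04243989  0.00704448]
w10 [[-55.1, 32.5], [24.4, 32.1]]
w10 [[65.4, 40.3], [-84.0, 39.8]]
w9 [[-60.2, 32.1], [20.3, 32.2]]
```

View pics/w11.png

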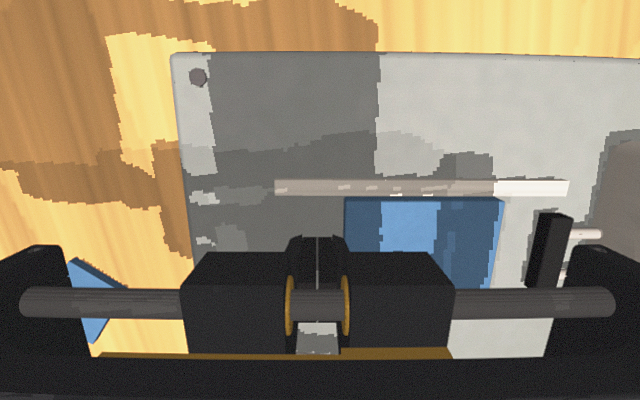

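Call:
drive_tool:
  deltas:
    - [0, 2, 0, 0, 0]
    - [0, 2, 0, 0, 0]
    - [0, 2, 0, 0, 0]
    - [0, 2, 0, 0, 0]
    - [0, 2, 0, 0, 0]

```text
time: 16.77
ee_pos: [0.5516, -0.0436, 0.007]
tcp_rot: [[0.993, 0.0, 0.118], [-0.118, -0.0, 0.993], [0.0, -1.0, -0.0]]
contact_force: [-1.9, 0.3, 0.5]
finger_gap: 0.0009
```

Call:
drive_tool:
  deltas:
    - [0, 1.5, 0, 0, 0]
    - [0, 1.5, 0, 0, 0]
    - [0, 1, 0, 0, 0]
    - [0, 1, 0, 0, 0]
    - [0, 1, 0, 0, 0]

```text
time: 17.18
ee_pos: [0.5573, -0.0443, 0.0071]
tcp_rot: [[0.993, -0.0, 0.118], [-0.118, 0.0, 0.993], [-0.0, -1.0, 0.0]]
contact_force: [-2.1, -0.2, 1.0]
finger_gap: 0.0002
```

```bash
python3 go.py -41 0.5 -17 0;python3 snap.py w12
```

```text
t 17.18 TCP stage [-48.1   0.7] z over slab -17.9 x-az stage deg 0.1 F stage [-2.1 -0.5] 1.0 gap 0.2 tilt [-1.e-04 -1.e+00  0.e+00] j6 -0.01
delta tool mm [ 7.1 -0.9 -0.2]
roll 0.001
17.1833 [ 0.55733625 -0.04427621  0.00706106]
```

View pics/w12.png

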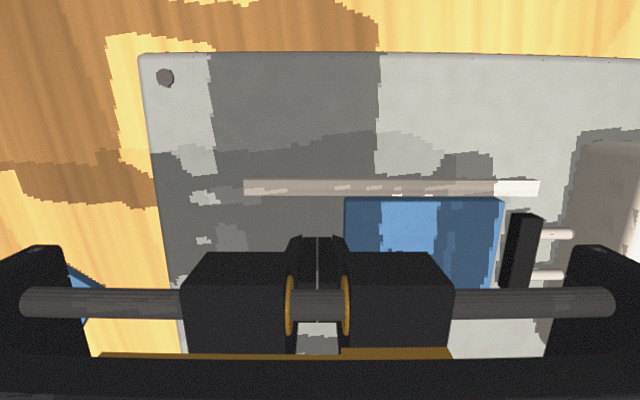

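Call:
drive_tool:
  deltas:
    - [0, 1, 0, 0, 0]
    - [0, 1, 0, 0, 0]
    - [0, 0.5, 0, 0, 0]
    - [0, 0.5, 0, 0, 0]
    - [0, 0.5, 0, 0, 0]

```text
time: 17.65
ee_pos: [0.5608, -0.0447, 0.0071]
tcp_rot: [[0.993, -0.0, 0.118], [-0.118, -0.0, 0.993], [-0.0, -1.0, -0.0]]
contact_force: [-1.9, -0.8, -0.4]
finger_gap: 0.0007
```

Call:
drive_tool:
  deltas:
    - [0, 0.5, 0, 0, 0]
    - [0, 0.5, 0, 0, 0]
    - [0, 0.5, 0, 0, 0]
    - [0, 0.5, 0, 0, 0]
    - [0, 0, 0, 0, 0]

```text
time: 18.07
ee_pos: [0.563, -0.045, 0.0071]
tcp_rot: [[0.993, 0.0, 0.118], [-0.118, -0.0, 0.993], [0.0, -1.0, -0.0]]
contact_force: [-1.3, 0.4, -0.9]
finger_gap: 0.0005
```

```bash
python3 go.py -41 0.5 -17 0;python3 snap.py w13
```

```text
t 18.07 TCP stage [-42.4   0.7] z over slab -17.9 x-az stage deg 0.1 F stage [-1.3  0.3] -0.9 gap 0.5 tilt [ 3.e-04 -1.e+00 -0.e+00] j6 -0.01
delta tool mm [ 1.4 -0.9 -0.2]
roll 0.001
18.0667 [ 0.56295155 -0.04496495  0.00712705]
```

View pics/w13.png

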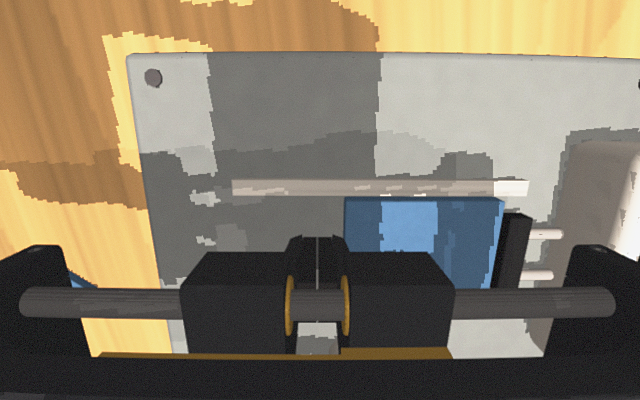

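Nearly touching. I'll creep on until the force rises.

Call:
drive_tool:
  deltas:
    - [0, 0.5, 0, 0, 0]
    - [0, 0.4, 0, 0, 0]
    - [0, 0.3, 0, 0, 0]
    - [0, 0.3, 0, 0, 0]
    - [0, 0, 0, 0, 0]

```text
time: 18.53
ee_pos: [0.5644, -0.0451, 0.0071]
tcp_rot: [[0.993, 0.0, 0.118], [-0.118, -0.0, 0.993], [0.0, -1.0, 0.0]]
contact_force: [-0.8, 1.1, -0.1]
finger_gap: 0.0004
```

Call:
drive_tool:
  deltas:
    - [0, 0.4, 0, 0, 0]
    - [0, 0.3, 0, 0, 0]
    - [0, 0.3, 0, 0, 0]
    - [0, 0, 0, 0, 0]
    - [0, 0, 0, 0, 0]

```text
time: 18.95
ee_pos: [0.5654, -0.0452, 0.0071]
tcp_rot: [[0.993, 0.0, 0.118], [-0.118, -0.0, 0.993], [0.0, -1.0, -0.0]]
contact_force: [-0.8, 0.4, -0.5]
finger_gap: 0.0004
```

Call:
drive_tool:
  deltas:
    - [0, 0.4, 0, 0, 0]
    - [0, 0.3, 0, 0, 0]
    - [0, 0.3, 0, 0, 0]
    - [0, 0, 0, 0, 0]
    - [0, 0, 0, 0, 0]

```text
time: 19.37
ee_pos: [0.5658, -0.0453, 0.007]
tcp_rot: [[0.993, -0.001, 0.118], [-0.118, 0.0, 0.993], [-0.001, -1.0, 0.0]]
contact_force: [-3.9, 0.4, 1.6]
finger_gap: 0.0003
```

Call:
drive_tool:
  deltas:
    - [0, 0.4, 0, 0, 0]
    - [0, 0.3, 0, 0, 0]
    - [0, 0.3, 0, 0, 0]
    - [0, 0, 0, 0, 0]
    - [0, 0, 0, 0, 0]

```text
time: 19.78
ee_pos: [0.5658, -0.0453, 0.0069]
tcp_rot: [[0.993, -0.003, 0.118], [-0.118, 0.0, 0.993], [-0.003, -1.0, -0.0]]
contact_force: [-6.9, 1.0, 4.0]
finger_gap: 0.0004
```

```bash
python3 go.py -41 0.5 -17 0;python3 snap.py w14
python3 - <<'E'
import cv2
a=cv2.imread("pics/w14.png")[170:310,330:560];cv2.imwrite("pics/w14c.png",cv2.resize(a,None,fx=3.4,fy=3.4,interpolation=cv2.INTER_CUBIC))
E
```

```text
t 19.78 TCP stage [-39.6   0.7] z over slab -18.1 x-az stage deg 0.1 F stage [-6.9  0.1] 4.0 gap 0.4 tilt [-0.003 -1.    -0.   ] j6 -0.01
delta tool mm [-1.4 -1.1 -0.2]
roll 0.001
19.7833 [ 0.56578572 -0.04527972  0.00693363]
```

View pics/w14c.png

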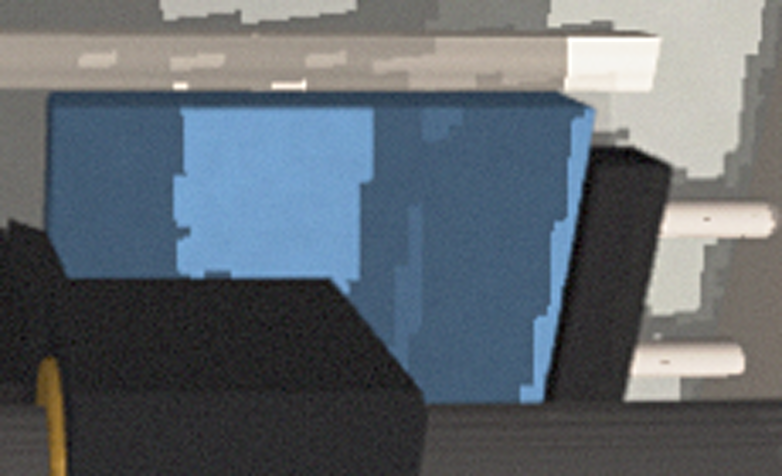

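Call:
drive_tool:
  deltas:
    - [0, -2, 0, 0, 0]
    - [0, -4, 0, 0, 0]
    - [0, -5, 0, 0, 0]
    - [0, -5, 0, 0, 0]
    - [0, -2, -10, 0, 0]

```text
time: 20.25
ee_pos: [0.5469, -0.043, 0.0156]
tcp_rot: [[0.993, -0.004, 0.118], [-0.118, 0.0, 0.993], [-0.004, -1.0, 0.0]]
contact_force: [-1.0, -0.3, 0.2]
finger_gap: 0.0008
```

Call:
drive_tool:
  deltas:
    - [24, 0, -14, 0, -0.12]
    - [24, 0, -14, 0, -0.12]
    - [24, 0, -14, 0, -0.12]
    - [24, 0, -14, 0, -0.12]
    - [24, 0, -10, 0, -0.12]

```text
time: 20.67
ee_pos: [0.5503, -0.0435, 0.0855]
tcp_rot: [[0.883, 0.003, -0.469], [0.469, -0.0, 0.883], [0.002, -1.0, -0.002]]
contact_force: [-0.2, -0.4, -0.2]
finger_gap: 0.0236
```

Call:
drive_tool:
  deltas:
    - [24, 0, 0, 0, -0.12]
    - [24, 0, 0, 0, -0.12]
    - [24, 0, 0, 0, -0.12]
    - [24, 0, 0, 0, -0.12]
    - [24, 0, 0, 0, -0.12]

```text
time: 21.08
ee_pos: [0.5497, -0.0434, 0.0842]
tcp_rot: [[0.464, 0.002, -0.886], [0.886, -0.0, 0.464], [0.001, -1.0, -0.002]]
contact_force: [-0.2, 0.1, 0.3]
finger_gap: 0.0241
```

Call:
drive_tool:
  deltas:
    - [24, 0, 0, 0, -0.12]
    - [24, 0, 0, 0, -0.12]
    - [24, 0, 0, 0, -0.03]
    - [24, 0, 0, 0, 0]
    - [24, 0, 0, 0, 0]

```text
time: 21.5
ee_pos: [0.5496, -0.0434, 0.0838]
tcp_rot: [[0.218, 0.001, -0.976], [0.976, -0.0, 0.218], [0.0, -1.0, -0.001]]
contact_force: [0.4, -0.5, 0.3]
finger_gap: 0.0239
```

```bash
python3 go.py -74.7 -65 40 84.5;python3 snap.py w15;  python3 - <<'E'
from rig import bot
import cv2
for n,(a,b,c,d) in {"top":(70,265,205,385),"scene":(125,300,245,445)}.items():
    cv2.imwrite(f"pics/{n}15.png",cv2.resize(bot.get_image(n)["image"][a:b,c:d,::-1],None,fx=3,fy=3,interpolation=cv2.INTER_CUBIC))
E
```

```text
t 21.5 TCP stage [-55.8   0.7] z over slab 58.8 x-az stage deg 84.2 F stage [ 0.5 -0.5] 0.3 gap 23.9 tilt [ 1.0e-04 -1.0e+00 -1.2e-03] j6 -1.47
delta tool mm [-67.3  18.8  12.2]
roll -0.0051
21.5 [ 0.54964484 -0.04338532  0.08383576]
```

View pics/w15.png

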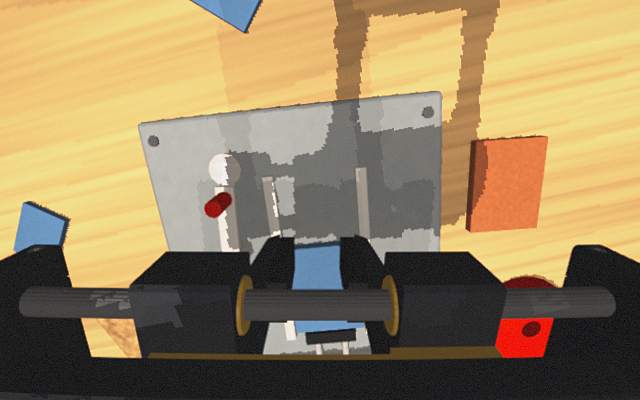

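View pics/scene15.png

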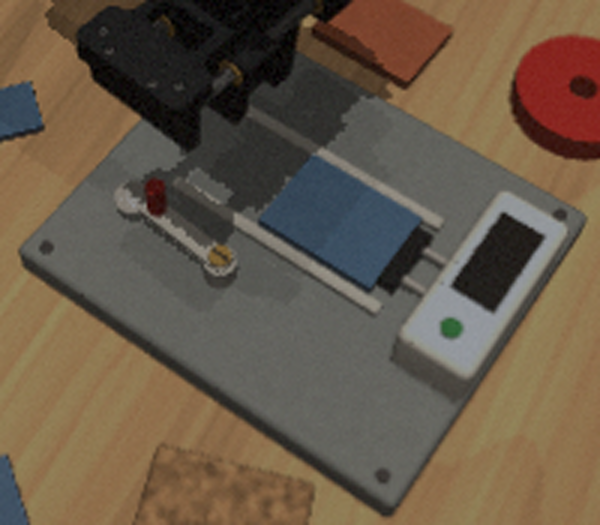

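Run:
```python
import cv2
a=cv2.imread("pics/w15.png")[140:260,180:300];cv2.imwrite("pics/w15c.png",cv2.resize(a,None,fx=5,fy=5,interpolation=cv2.INTER_CUBIC))
a=cv2.imread("pics/w4.png")[130:260,140:270];cv2.imwrite("pics/w4d.png",cv2.resize(a,None,fx=4,fy=4,interpolation=cv2.INTER_CUBIC))
```

```text
(no output)
```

View pics/w15c.png

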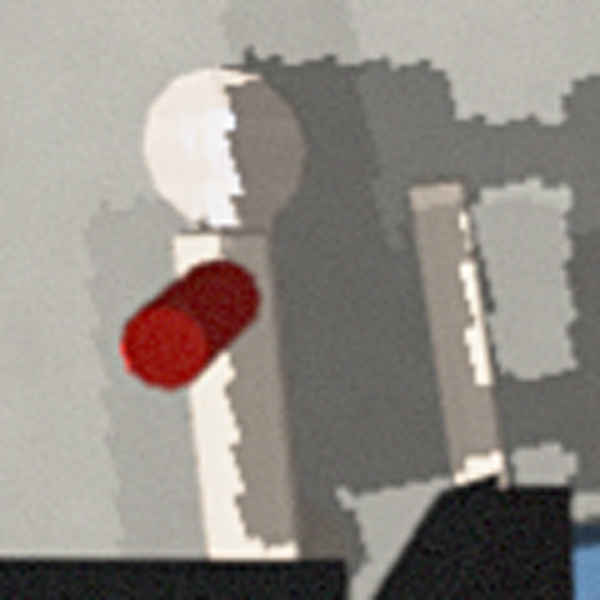

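View pics/w4d.png

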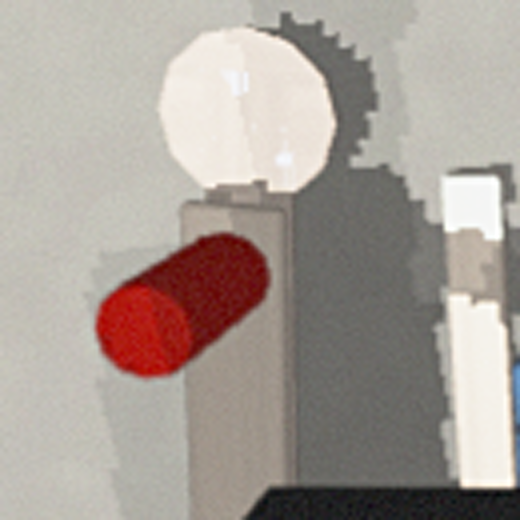

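Run:
```python
from h import *
import pickle
exec(open("go.py").read().split("s=bot")[0])
d15=pickle.load(open("pics/w15.pkl","rb"));d4=pickle.load(open("pics/w4.pkl","rb"))
mk=lambda s,o:(lambda p:(np.array(p,float)+.5)/s-.5+np.array(o))
a=mk(5,[180,140]);b=mk(4,[140,130])
r=lambda d,u:(d["T"][:3,3],ray([u],d,d["T"])[1][0])
I=lambda w:np.r_[(np.asarray(w)[:2]-P)@Rz*1e3,w[2]*1e3].round(1)
print("tri top",I(tri([r(d15,a((165,347))),r(d4,b((145,331)))])))
for d,u,v,R_ in((d15,a((165,347)),a((220,300)),a((464,185))),(d4,b((145,331)),b((227,275)),b((502,174)))):
    print("top z71",I(onz([u],d,d["T"],.071)[0]),"base z44.5",I(onz([v],d,d["T"],.0445)[0]),"rail inner -85,-31.5",I(onz([R_],d,d["T"],.03)[0]))
```

```text
tri top [-74.6 -64.9  70. ]
top z71 [-74.9 -64.5  71. ] base z44.5 [-73.7 -65.7  44.5] rail inner -85,-31.5 [-84.1 -30.6  30. ]
top z71 [-75.  -64.4  71. ] base z44.5 [-74.1 -65.5  44.5] rail inner -85,-31.5 [-85.  -30.4  30. ]
```

```bash
sed -i 's/^Rz=.*/&\nP=P+Rz@np.array([.0003,.0007])/' go.py; python3 go.py -74.9 -65.7 20 85
```

```text
t 21.65 TCP stage [-56.3   0. ] z over slab 58.4 x-az stage deg 84.2 F stage [ 0.5 -0.5] 0.2 gap 23.7 tilt [ 1.e-04 -1.e+00 -6.e-04] j6 -1.48
delta tool mm [-67.3  38.4  12. ]
roll -0.0133
```

Call:
drive_tool:
  deltas:
    - [24, -14, 0, 2.4, -0.013]
    - [24, -14, 0, 2.4, 0]
    - [24, -14, 0, 2.4, 0]
    - [24, -14, 0, 2.4, 0]
    - [24, -11.3, 0, 2.4, 0]

```text
time: 22.07
ee_pos: [0.5234, -0.1075, 0.0832]
tcp_rot: [[0.205, 0.0, -0.979], [0.979, -0.0, 0.205], [-0.0, -1.0, -0.0]]
contact_force: [-0.8, 0.2, 0.4]
finger_gap: 0.0239
```

Call:
drive_tool:
  deltas:
    - [24, 0, 5, 0, 0]
    - [24, 0, 5, 0, 0]
    - [24, 0, 2, 0, 0]
    - [24, 0, 0, 0, 0]
    - [24, 0, 0, 0, 0]

```text
time: 22.48
ee_pos: [0.5236, -0.106, 0.0706]
tcp_rot: [[0.204, -0.001, -0.979], [0.979, 0.0, 0.204], [0.0, -1.0, 0.001]]
contact_force: [-0.4, 0.5, 0.8]
finger_gap: 0.0237
```

```bash
python3 go.py -74.9 -65.7 3 85;python3 snap.py w16
```

```text
t 22.48 TCP stage [-74.6 -65.3] z over slab 45.6 x-az stage deg 85.1 F stage [-0.5  0.4] 0.8 gap 23.7 tilt [ 2.e-04 -1.e+00  1.e-03] j6 -1.61
delta tool mm [-0.4 42.6  0.2]
roll 0.0011
22.4833 [ 0.52355699 -0.10604913  0.0705861 ]
```

View pics/w16.png

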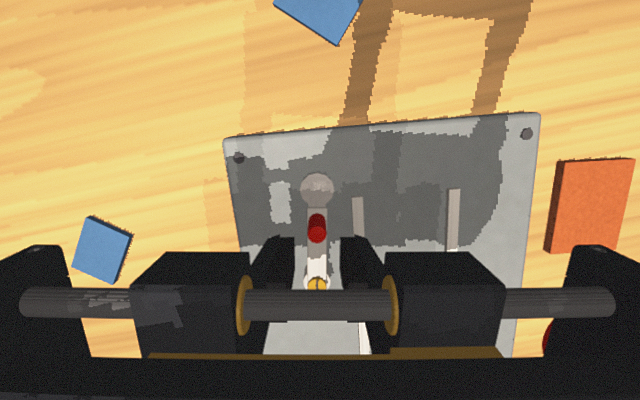

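Call:
drive_tool:
  deltas:
    - [24, 0, 8, 0, 0]
    - [24, 0, 8, 0, 0]
    - [24, 0, 8, 0, 0]
    - [24, 0, 6, 0, 0]
    - [24, 0, 3, 0, 0]

```text
time: 22.95
ee_pos: [0.5225, -0.1064, 0.0363]
tcp_rot: [[0.204, -0.003, -0.979], [0.979, 0.001, 0.204], [0.0, -1.0, 0.003]]
contact_force: [-0.7, 0.5, -1.1]
finger_gap: 0.024
```

Call:
drive_tool:
  deltas:
    - [24, 0, 3, 0, 0]
    - [24, 0, 3, 0, 0]
    - [24, 0, 2, 0, 0]
    - [24, 0, 0, 0, 0]
    - [24, 0, 0, 0, 0]

```text
time: 23.37
ee_pos: [0.5238, -0.1068, 0.0302]
tcp_rot: [[0.204, 0.0, -0.979], [0.979, -0.0, 0.204], [-0.0, -1.0, -0.0]]
contact_force: [0.2, 0.3, 0.3]
finger_gap: 0.0241
```

```bash
python3 go.py -74.9 -65.7 3 85;python3 snap.py w17
```

```text
t 23.37 TCP stage [-74.2 -66. ] z over slab 5.2 x-az stage deg 85.0 F stage [0.2 0.3] 0.3 gap 24.1 tilt [-0.e+00 -1.e+00 -2.e-04] j6 -1.61
delta tool mm [0.2 2.2 0.7]
roll 0.0004
23.3667 [ 0.52382703 -0.10675567  0.03020158]
```

View pics/w17.png

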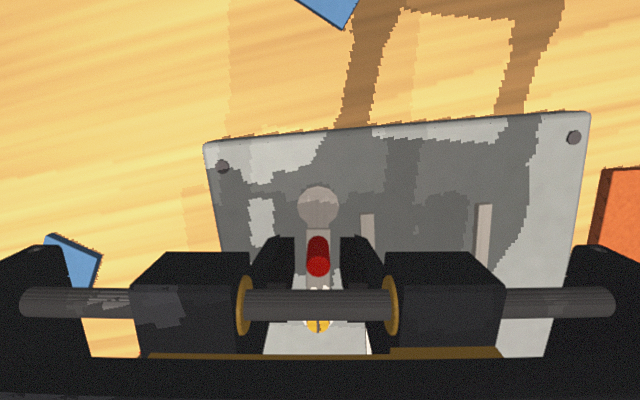

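Call:
drive_tool:
  deltas:
    - [16, 0, 1, 0.7, 0]
    - [16, 0, 0, 0, 0]
    - [16, 0, 0, 0, 0]
    - [16, 2, 0, -0.04, 0.04]
    - [16, 2, 0, -0.04, 0.04]

```text
time: 23.83
ee_pos: [0.524, -0.1029, 0.0293]
tcp_rot: [[0.284, 0.0, -0.959], [0.959, -0.0, 0.284], [-0.0, -1.0, -0.0]]
contact_force: [-0.5, -1.4, 0.3]
finger_gap: 0.0156
```

Call:
drive_tool:
  deltas:
    - [16, 4, 0, -0.16, 0.08]
    - [16, 4, 0, -0.16, 0.08]
    - [16, 4, 0, -0.16, 0.08]
    - [16, 4, 0, -0.16, 0.08]
    - [16, 4, 0, -0.16, 0.08]

```text
time: 24.25
ee_pos: [0.5331, -0.0852, 0.0292]
tcp_rot: [[0.636, -0.0, -0.772], [0.772, -0.001, 0.636], [-0.001, -1.0, 0.0]]
contact_force: [-0.9, -1.0, 0.5]
finger_gap: 0.0159
```

```bash
cat >> go.py <<'E'
q=np.pi/2-az; c=np.array([-25-50*np.cos(q),-70+50*np.sin(q)])
print("q from roll",q.round(3),"q from pos",np.arctan2(st[1]+70,-(st[0]+25)).round(3),"radius",np.hypot(st[0]+25,st[1]+70).round(1))
E
python3 go.py;python3 snap.py w18
```

```text
t 24.25 TCP stage [-67.6 -43.5] z over slab 4.2 x-az stage deg 57.3 F stage [-0.7 -1.1] 0.5 gap 15.9 tilt [-7.e-04 -1.e+00  0.e+00] j6 -1.09
q from roll 0.571 q from pos 0.555 radius 50.2
24.25 [ 0.53306691 -0.08524925  0.02921473]
```

View pics/w18.png

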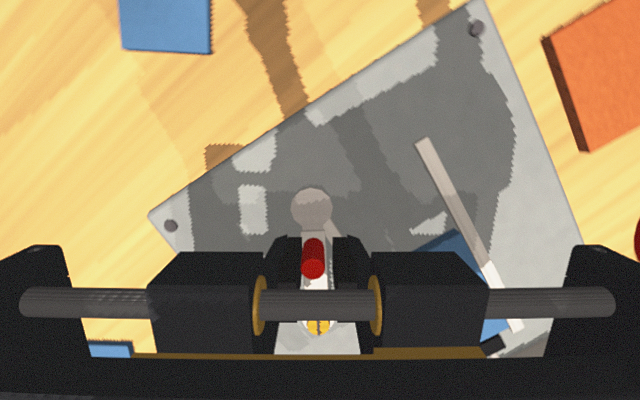

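Call:
drive_tool:
  deltas:
    - [16, 4, 0, -0.16, 0.08]
    - [16, 4, 0, -0.16, 0.08]
    - [16, 4, 0, -0.16, 0.08]
    - [16, 4, 0, -0.16, 0.08]
    - [16, 4, 0, -0.16, 0.08]

```text
time: 24.72
ee_pos: [0.5483, -0.0726, 0.0291]
tcp_rot: [[0.886, -0.001, -0.465], [0.465, -0.0, 0.886], [-0.001, -1.0, 0.0]]
contact_force: [-1.3, -0.9, 0.4]
finger_gap: 0.0162
```

Call:
drive_tool:
  deltas:
    - [16, 4, 0, -0.16, 0.08]
    - [16, 4, 0, -0.16, 0.08]
    - [16, 4, 0, -0.16, 0.08]
    - [16, 2, 0, -0.04, 0.04]
    - [16, 2, 0, -0.04, 0.04]

```text
time: 25.13
ee_pos: [0.5634, -0.0674, 0.0291]
tcp_rot: [[0.986, -0.001, -0.164], [0.164, 0.0, 0.986], [-0.001, -1.0, 0.0]]
contact_force: [-1.5, 0.3, 0.7]
finger_gap: 0.0161
```

```bash
python3 go.py;python3 snap.py w19
```

```text
t 25.13 TCP stage [-39.6 -22.2] z over slab 4.1 x-az stage deg 16.3 F stage [-1.6  0.1] 0.7 gap 16.1 tilt [-1.e-03 -1.e+00  3.e-04] j6 -0.33
q from roll 1.287 q from pos 1.274 radius 50.0
25.1333 [ 0.56338518 -0.06736382  0.02906832]
```

View pics/w19.png

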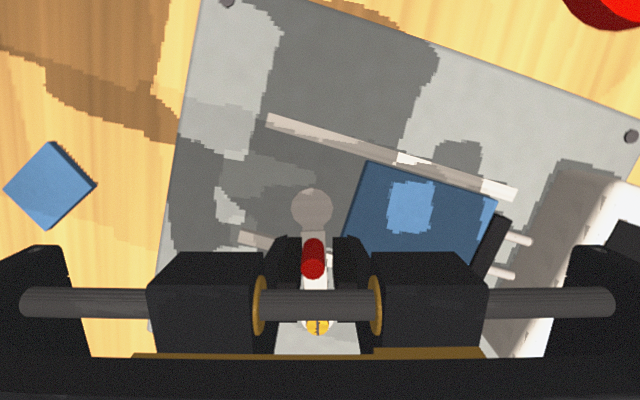

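Call:
drive_tool:
  deltas:
    - [16, 2, 0, -0.04, 0.04]
    - [16, 2, 0, -0.04, 0.04]
    - [16, 1.5, 0, -0.02, 0.03]
    - [16, 1.5, 0, -0.02, 0.03]
    - [16, 1.5, 0, -0.02, 0.03]

```text
time: 25.6
ee_pos: [0.5716, -0.0667, 0.029]
tcp_rot: [[1.0, -0.001, 0.004], [-0.004, 0.0, 1.0], [-0.001, -1.0, 0.0]]
contact_force: [-1.8, 0.9, 0.8]
finger_gap: 0.016
```

Call:
drive_tool:
  deltas:
    - [16, 1.5, 0, -0.02, 0.03]
    - [16, 1.5, 0, -0.02, 0.03]
    - [16, 1.5, 0, -0.02, 0.03]
    - [16, 1.5, 0, -0.02, 0.03]
    - [16, 1.5, 0, -0.02, 0.03]

```text
time: 26.02
ee_pos: [0.5771, -0.0672, 0.0287]
tcp_rot: [[0.988, -0.005, 0.153], [-0.153, 0.0, 0.988], [-0.005, -1.0, -0.0]]
contact_force: [-3.2, -0.3, 1.8]
finger_gap: 0.0162
```

```bash
python3 go.py;python3 snap.py w20
```

```text
t 26.02 TCP stage [-26.  -20.4] z over slab 3.7 x-az stage deg -2.0 F stage [-3.1 -0.6] 1.8 gap 16.2 tilt [-5.2e-03 -1.0e+00 -4.0e-04] j6 -0.0
q from roll 1.606 q from pos 1.55 radius 49.6
26.0167 [ 0.5771159  -0.06723511  0.02868833]
```

View pics/w20.png

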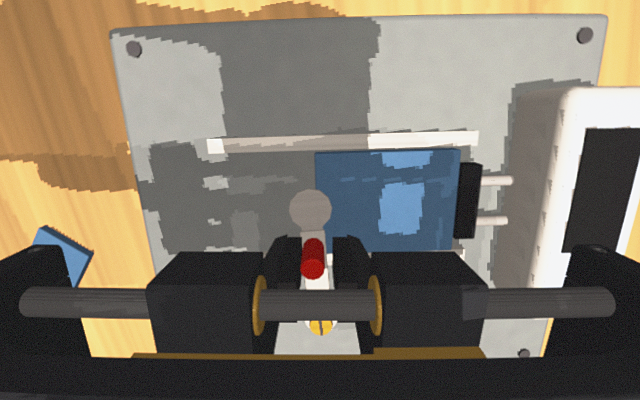

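Call:
drive_tool:
  deltas:
    - [16, 1, 0, -0.01, 0.02]
    - [16, 1, 0, -0.01, 0.02]
    - [16, 1, 0, -0.01, 0.02]
    - [16, 1, 0, -0.01, 0.02]
    - [16, 1, 0, -0.01, 0.02]

```text
time: 26.48
ee_pos: [0.5842, -0.0682, 0.0288]
tcp_rot: [[0.967, -0.001, 0.254], [-0.254, 0.0, 0.967], [-0.001, -1.0, -0.0]]
contact_force: [-4.2, 1.2, 0.3]
finger_gap: 0.0161
```

```bash
python3 go.py
```

```text
t 26.48 TCP stage [-18.8 -20.6] z over slab 3.8 x-az stage deg -7.9 F stage [-4.4  0.7] 0.3 gap 16.1 tilt [-0.001 -1.    -0.   ] j6 0.1
q from roll 1.708 q from pos 1.695 radius 49.8
```

Call:
drive_tool:
  deltas:
    - [16, 1, 0, -0.01, 0.02]
    - [16, 1, 0, -0.01, 0.02]
    - [16, 1, 0, -0.01, 0.02]
    - [16, 1, 0, -0.01, 0.02]
    - [16, 1, 0, -0.01, 0.02]

```text
time: 26.9
ee_pos: [0.5893, -0.0698, 0.0289]
tcp_rot: [[0.937, -0.0, 0.349], [-0.349, 0.0, 0.937], [-0.0, -1.0, -0.0]]
contact_force: [-3.8, 1.2, -1.4]
finger_gap: 0.0161
```

```bash
python3 go.py;python3 snap.py w21
```

```text
t 26.9 TCP stage [-13.6 -21.5] z over slab 3.9 x-az stage deg -13.6 F stage [-3.9  0.8] -1.4 gap 16.1 tilt [-4.e-04 -1.e+00 -1.e-04] j6 0.2
q from roll 1.809 q from pos 1.801 radius 49.8
26.9 [ 0.58928289 -0.06978949  0.02888625]
```

View pics/w21.png

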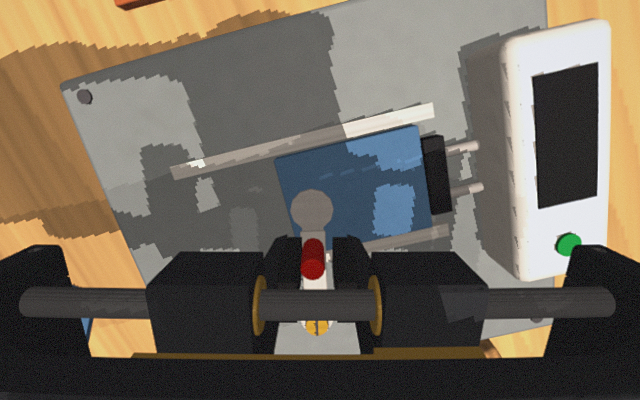

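Call:
drive_tool:
  deltas:
    - [16, 1, 0, -0.01, 0.02]
    - [16, 1, 0, -0.01, 0.02]
    - [16, 1, 0, -0.01, 0.02]
    - [16, 1, 0, -0.01, 0.02]
    - [16, 1, 0, -0.01, 0.02]

```text
time: 27.37
ee_pos: [0.5939, -0.0718, 0.0289]
tcp_rot: [[0.897, -0.0, 0.441], [-0.441, 0.0, 0.897], [-0.0, -1.0, -0.0]]
contact_force: [-2.7, 1.0, -2.7]
finger_gap: 0.0163
```

Call:
drive_tool:
  deltas:
    - [16, 1, 0, -0.01, 0.02]
    - [16, 1, 0, -0.01, 0.02]
    - [16, 1, 0, -0.01, 0.02]
    - [16, 1, 0, -0.01, 0.02]
    - [16, 0, 0, 0, 0]

```text
time: 27.78
ee_pos: [0.5977, -0.0738, 0.0291]
tcp_rot: [[0.86, 0.0, 0.511], [-0.511, -0.0, 0.86], [0.0, -1.0, 0.0]]
contact_force: [-2.9, 0.8, -2.5]
finger_gap: 0.0159
```

```bash
python3 go.py;python3 snap.py w22
python3 - <<'E'
import cv2
a=cv2.imread("pics/w22.png")[100:340,220:460];cv2.imwrite("pics/w22c.png",cv2.resize(a,None,fx=2.5,fy=2.5,interpolation=cv2.INTER_CUBIC))
E
```

```text
t 27.78 TCP stage [ -4.8 -24.5] z over slab 4.1 x-az stage deg -23.9 F stage [-3.   0.4] -2.5 gap 15.9 tilt [ 1.e-04 -1.e+00  1.e-04] j6 0.37
q from roll 1.988 q from pos 1.988 radius 49.8
27.7833 [ 0.5976664  -0.07379564  0.02905747]
```

View pics/w22c.png

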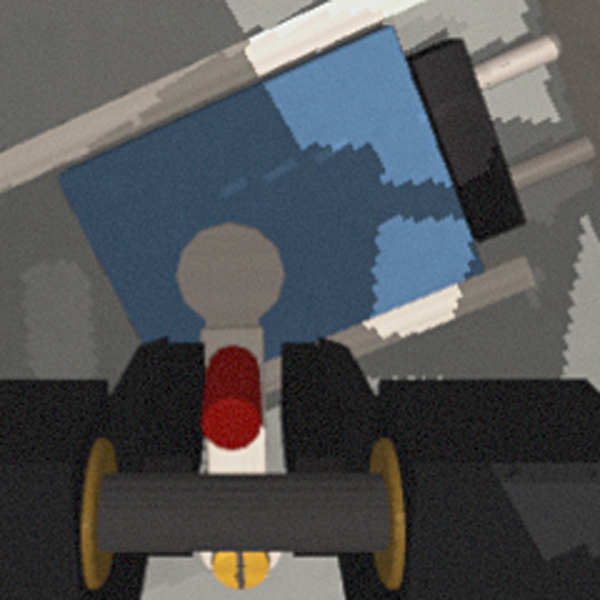

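Call:
drive_tool:
  deltas:
    - [34, 0, 0, 0, 0]
    - [34, 0, 0, 0, 0]
    - [34, 0, 0, 0, 0]
    - [34, 0, 0, 0, 0]
    - [34, 0, -6, 0, 0]

```text
time: 28.25
ee_pos: [0.5972, -0.0737, 0.0347]
tcp_rot: [[0.86, -0.001, 0.51], [-0.51, 0.0, 0.86], [-0.001, -1.0, -0.0]]
contact_force: [-1.0, -0.6, -0.3]
finger_gap: 0.0339
```

Call:
drive_tool:
  deltas:
    - [34, 0, -10, 0, 0]
    - [34, 0, -10, 0, 0]
    - [34, 0, -10, 0, 0]
    - [34, 0, -4, 0, 0]
    - [34, 0, 0, 0, 0]

```text
time: 28.67
ee_pos: [0.5993, -0.074, 0.0717]
tcp_rot: [[0.86, 0.004, 0.51], [-0.51, -0.001, 0.86], [0.004, -1.0, 0.002]]
contact_force: [-0.1, 1.5, 0.3]
finger_gap: 0.0341
```

```bash
python3 go.py;python3 snap.py w23
python3 - <<'E'
from rig import bot
import cv2
for n,(a,b,c,d) in {"scene":(125,300,245,445)}.items():
    cv2.imwrite(f"pics/{n}23.png",cv2.resize(bot.get_image(n)["image"][a:b,c:d,::-1],None,fx=3,fy=3,interpolation=cv2.INTER_CUBIC))
E
```

```text
t 28.67 TCP stage [ -3.2 -24.5] z over slab 46.7 x-az stage deg -23.8 F stage [-0.3  1.5] 0.3 gap 34.1 tilt [ 0.004  -1.      0.0016] j6 0.37
q from roll 1.987 q from pos 2.017 radius 50.4
28.6667 [ 0.59925511 -0.07397635  0.07166988]
```

View pics/w23.png

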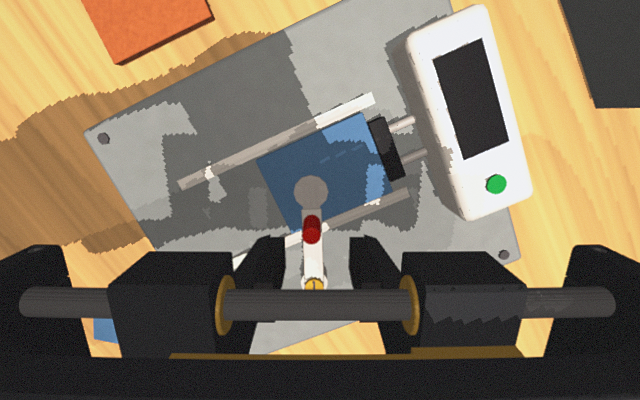

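View pics/scene23.png

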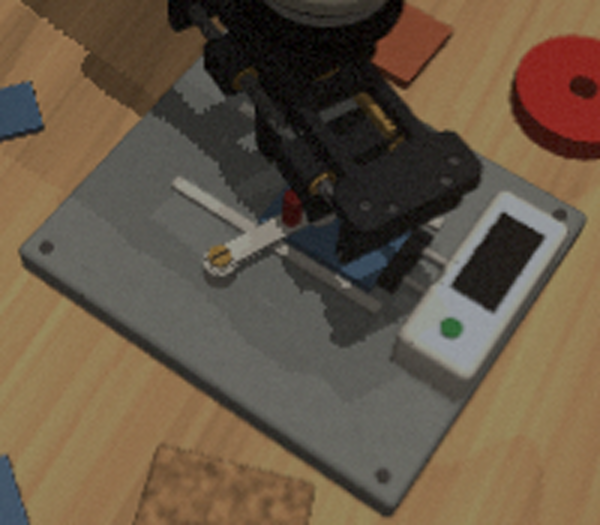

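Call:
drive_tool:
  deltas:
    - [34, 0, 0, 0, 0]
    - [34, 0, 0, 0, 0]
    - [34, 0, 0, 0, 0]
    - [34, 0, 0, 0, 0]
    - [34, 0, 0, 0, 0]

```text
time: 29.18
ee_pos: [0.5973, -0.0737, 0.0687]
tcp_rot: [[0.86, -0.001, 0.51], [-0.51, 0.0, 0.86], [-0.001, -1.0, -0.0]]
contact_force: [0.2, 0.9, -0.0]
finger_gap: 0.0337
```

Call:
drive_tool:
  deltas:
    - [34, 0, 0, 0, 0]
    - [34, 0, 0, 0, 0]
    - [34, 0, 0, 0, 0]
    - [34, 0, 0, 0, 0]
    - [34, 0, 0, 0, 0]

```text
time: 29.6
ee_pos: [0.5975, -0.0737, 0.0691]
tcp_rot: [[0.86, 0.0, 0.51], [-0.51, -0.0, 0.86], [0.0, -1.0, -0.0]]
contact_force: [0.4, 0.0, -0.4]
finger_gap: 0.0339
```

Call:
drive_tool:
  deltas:
    - [34, 0, 0, 0, 0]
    - [34, 0, 0, 0, 0]
    - [34, 0, 0, 0, 0]
    - [34, 0, 0, 0, 0]
    - [34, 0, 0, 0, 0]

```text
time: 30.02
ee_pos: [0.5975, -0.0737, 0.0691]
tcp_rot: [[0.86, 0.0, 0.51], [-0.51, -0.0, 0.86], [0.0, -1.0, -0.0]]
contact_force: [-0.8, 0.1, -0.9]
finger_gap: 0.0339
```

Call:
drive_tool:
  deltas:
    - [34, 0, 0, 0, 0]
    - [34, 0, 0, 0, 0]
    - [34, 0, 0, 0, 0]
    - [34, 0, 0, 0, 0]
    - [34, 0, 0, 0, 0]

```text
time: 30.43
ee_pos: [0.5975, -0.0737, 0.0691]
tcp_rot: [[0.86, 0.0, 0.51], [-0.51, 0.0, 0.86], [0.0, -1.0, 0.0]]
contact_force: [-0.5, 0.2, -1.0]
finger_gap: 0.0339
```

Call:
drive_tool:
  deltas:
    - [34, 0, 0, 0, 0]
    - [34, 0, 0, 0, 0]
    - [34, 0, 0, 0, 0]
    - [34, 0, 0, 0, 0]
    - [34, 0, 0, 0, 0]

```text
time: 30.85
ee_pos: [0.5975, -0.0737, 0.0691]
tcp_rot: [[0.86, -0.0, 0.51], [-0.51, 0.0, 0.86], [-0.0, -1.0, 0.0]]
contact_force: [0.3, 0.8, -0.4]
finger_gap: 0.0338
```

Call:
drive_tool:
  deltas:
    - [34, 0, 0, 0, 0]
    - [34, 0, 0, 0, 0]
    - [34, 0, 0, 0, 0]
    - [34, 0, 0, 0, 0]
    - [34, 0, 0, 0, 0]

```text
time: 31.27
ee_pos: [0.5975, -0.0737, 0.0691]
tcp_rot: [[0.86, -0.0, 0.51], [-0.51, 0.0, 0.86], [-0.0, -1.0, 0.0]]
contact_force: [-0.2, -0.4, -1.0]
finger_gap: 0.034
```

Call:
drive_tool:
  deltas:
    - [34, 0, 0, 0, 0]
    - [34, 0, 0, 0, 0]
    - [34, 0, 0, 0, 0]
    - [34, 0, 0, 0, 0]
    - [34, 0, 0, 0, 0]

```text
time: 31.68
ee_pos: [0.5975, -0.0737, 0.0691]
tcp_rot: [[0.86, 0.0, 0.51], [-0.51, -0.0, 0.86], [0.0, -1.0, -0.0]]
contact_force: [-0.2, 0.0, 0.3]
finger_gap: 0.034
```

```bash
python3 go.py -6 -24 4;python3 snap.py w24
```

```text
t 31.68 TCP stage [ -5.  -24.4] z over slab 44.1 x-az stage deg -23.8 F stage [-0.2  0. ] 0.3 gap 34.0 tilt [ 0. -1. -0.] j6 0.37
delta tool mm [-1.1 40.1 -0. ]
q from roll 1.987 q from pos 1.984 radius 49.8
31.6833 [ 0.59750287 -0.07370362  0.06913313]
```

View pics/w24.png

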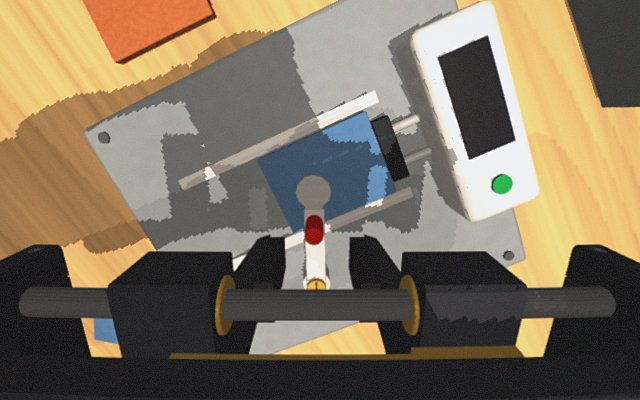

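Call:
drive_tool:
  deltas:
    - [34, -1, 10, 0, 0]
    - [34, 0, 10, 0, 0]
    - [34, 0, 10, 0, 0]
    - [34, 0, 7, 0, 0]
    - [34, 0, 3, 0, 0]

```text
time: 32.15
ee_pos: [0.5948, -0.0729, 0.0265]
tcp_rot: [[0.86, -0.004, 0.51], [-0.51, 0.001, 0.86], [-0.004, -1.0, -0.001]]
contact_force: [-0.6, -0.1, 0.6]
finger_gap: 0.0342
```

Call:
drive_tool:
  deltas:
    - [34, 0, 0, 0, 0]
    - [24, 0, 0, 0, 0]
    - [16, 0, 0, 0, 0]
    - [16, 0, 0, 0, 0]
    - [16, 0, 0, 0, 0]

```text
time: 32.57
ee_pos: [0.5972, -0.0733, 0.0297]
tcp_rot: [[0.86, 0.001, 0.51], [-0.51, -0.0, 0.86], [0.001, -1.0, 0.0]]
contact_force: [-0.3, 0.2, -1.0]
finger_gap: 0.016
```

Call:
drive_tool:
  deltas:
    - [16, -1.5, 0, -0.02, -0.03]
    - [16, -1.5, 0, -0.02, -0.03]
    - [16, -1.5, 0, -0.02, -0.03]
    - [16, -1.5, 0, -0.02, -0.03]
    - [16, -1.5, 0, -0.02, -0.03]

```text
time: 32.98
ee_pos: [0.5915, -0.0706, 0.0298]
tcp_rot: [[0.927, 0.003, 0.374], [-0.374, -0.001, 0.927], [0.004, -1.0, 0.0]]
contact_force: [3.2, -2.0, -2.4]
finger_gap: 0.0157
```

Call:
drive_tool:
  deltas:
    - [16, -1.5, 0, -0.02, -0.03]
    - [16, -1.5, 0, -0.02, -0.03]
    - [16, -1.5, 0, -0.02, -0.03]
    - [16, -1.5, 0, -0.02, -0.03]
    - [16, -1.5, 0, -0.02, -0.03]

```text
time: 33.4
ee_pos: [0.5844, -0.0682, 0.0298]
tcp_rot: [[0.973, 0.004, 0.231], [-0.231, -0.001, 0.973], [0.004, -1.0, -0.0]]
contact_force: [3.3, -1.6, -2.5]
finger_gap: 0.0158
```

```bash
python3 go.py ;python3 snap.py w25
```

```text
t 33.4 TCP stage [-18.6 -20.5] z over slab 4.8 x-az stage deg -6.6 F stage [ 3.5 -1.2] -2.5 gap 15.8 tilt [ 3.9e-03 -1.0e+00 -2.0e-04] j6 0.08
q from roll 1.685 q from pos 1.699 radius 49.9
33.4 [ 0.58444996 -0.06820822  0.02983527]
```

View pics/w25.png

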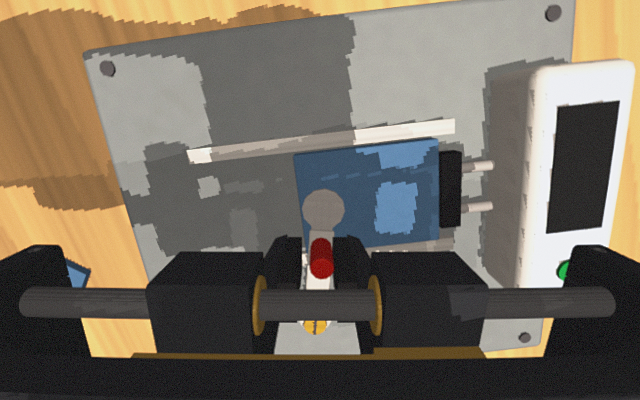

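Call:
drive_tool:
  deltas:
    - [16, -1.5, 0, -0.02, -0.03]
    - [16, -1.5, 0, -0.02, -0.03]
    - [16, -1.5, 0, -0.02, -0.03]
    - [16, -1.5, 0, -0.02, -0.03]
    - [16, -1.5, 0, -0.02, -0.03]

```text
time: 33.87
ee_pos: [0.5771, -0.0668, 0.0299]
tcp_rot: [[0.996, 0.004, 0.084], [-0.084, -0.001, 0.996], [0.004, -1.0, -0.0]]
contact_force: [2.8, -1.2, -1.7]
finger_gap: 0.016
```

Call:
drive_tool:
  deltas:
    - [16, -2, 0, -0.04, -0.04]
    - [16, -2, 0, -0.04, -0.04]
    - [16, -2, 0, -0.04, -0.04]
    - [16, -2, 0, -0.04, -0.04]
    - [16, -2, 0, -0.04, -0.04]

```text
time: 34.28
ee_pos: [0.5662, -0.0666, 0.0297]
tcp_rot: [[0.993, 0.002, -0.116], [0.116, -0.0, 0.993], [0.002, -1.0, -0.0]]
contact_force: [1.6, 0.3, -0.5]
finger_gap: 0.0159
```

```bash
python3 go.py ;python3 snap.py w26
```

```text
t 34.28 TCP stage [-36.9 -21.1] z over slab 4.7 x-az stage deg 13.5 F stage [1.5 0.5] -0.5 gap 15.9 tilt [ 1.8e-03 -1.0e+00 -4.0e-04] j6 -0.28
q from roll 1.336 q from pos 1.332 radius 50.4
34.2833 [ 0.56621068 -0.06656244  0.0297475 ]
```

View pics/w26.png

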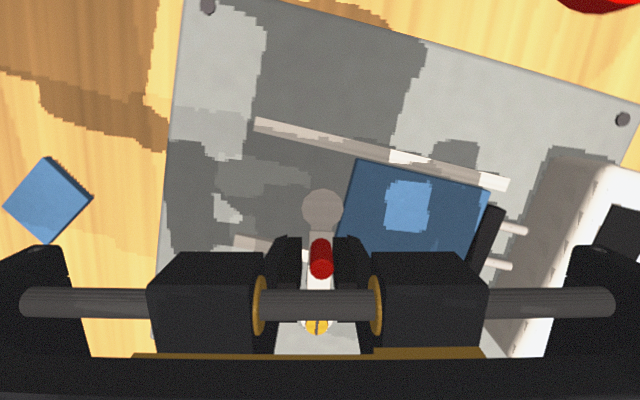

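Call:
drive_tool:
  deltas:
    - [16, -4, 0, -0.16, -0.08]
    - [16, -4, 0, -0.16, -0.08]
    - [16, -4, 0, -0.16, -0.08]
    - [16, -4, 0, -0.16, -0.08]
    - [16, -4, 0, -0.16, -0.08]

```text
time: 34.75
ee_pos: [0.5473, -0.0726, 0.0298]
tcp_rot: [[0.869, 0.002, -0.495], [0.495, -0.0, 0.869], [0.002, -1.0, -0.001]]
contact_force: [2.0, 1.2, 0.0]
finger_gap: 0.016
```

Call:
drive_tool:
  deltas:
    - [16, -4, 0, -0.16, -0.08]
    - [16, -4, 0, -0.16, -0.08]
    - [16, -4, 0, -0.16, -0.08]
    - [16, -4, 0, -0.16, -0.08]
    - [16, -4, 0, -0.16, -0.08]

```text
time: 35.17
ee_pos: [0.5322, -0.0856, 0.0298]
tcp_rot: [[0.608, 0.002, -0.794], [0.794, 0.0, 0.608], [0.001, -1.0, -0.001]]
contact_force: [1.6, 1.0, -0.1]
finger_gap: 0.0159
```

```bash
python3 go.py
```

```text
t 35.17 TCP stage [-68.4 -44. ] z over slab 4.8 x-az stage deg 59.4 F stage [1.5 1.2] -0.1 gap 15.9 tilt [ 0.0012 -1.     -0.0013] j6 -1.12
q from roll 0.534 q from pos 0.539 radius 50.6
```

Call:
drive_tool:
  deltas:
    - [16, -4, 0, -0.16, -0.08]
    - [16, -4, 0, -0.16, -0.08]
    - [16, -4, 0, -0.16, -0.08]
    - [16, -2, 0, -0.04, -0.04]
    - [16, 0, 0, 0, 0]

```text
time: 35.58
ee_pos: [0.5249, -0.0981, 0.0297]
tcp_rot: [[0.368, 0.001, -0.93], [0.93, -0.0, 0.368], [0.0, -1.0, -0.001]]
contact_force: [-0.3, -0.1, -0.3]
finger_gap: 0.0161
```

Call:
drive_tool:
  deltas:
    - [30, 0, 0, 0, 0]
    - [30, 0, 0, 0, 0]
    - [30, 0, 0, 0, 0]
    - [30, 0, 0, 0, 0]
    - [30, 0, -6, 0, 0]

```text
time: 36.0
ee_pos: [0.5234, -0.0975, 0.0341]
tcp_rot: [[0.367, -0.003, -0.93], [0.93, 0.001, 0.367], [-0.0, -1.0, 0.003]]
contact_force: [-0.0, 0.2, -0.2]
finger_gap: 0.0302
```

```bash
python3 go.py; python3 snap.py w27
```

```text
t 36.0 TCP stage [-75.8 -56.8] z over slab 9.1 x-az stage deg 75.3 F stage [-0.1  0.2] -0.2 gap 30.2 tilt [-4.0e-04 -1.0e+00  2.6e-03] j6 -1.43
q from roll 0.257 q from pos 0.253 radius 52.5
36.0 [ 0.52338865 -0.09749022  0.03408598]
```

View pics/w27.png

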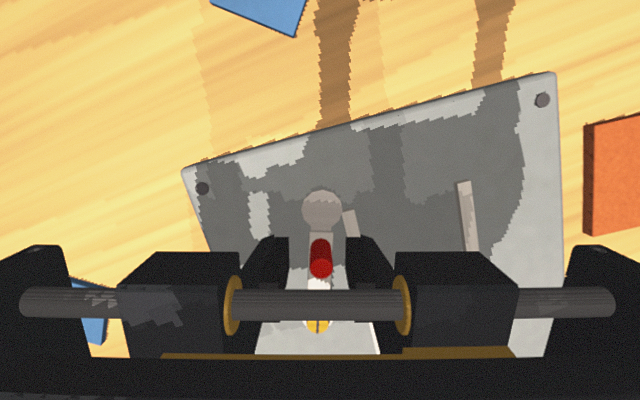

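Call:
drive_tool:
  deltas:
    - [30, 0, -14, 0, 0]
    - [30, 0, -18, 0, 0]
    - [30, 0, -18, 0, 0]
    - [30, 0, -18, 0, 0]
    - [30, 0, -18, 0, 0]

```text
time: 36.47
ee_pos: [0.5246, -0.0978, 0.1223]
tcp_rot: [[0.367, 0.0, -0.93], [0.93, -0.0, 0.367], [0.0, -1.0, -0.0]]
contact_force: [0.4, 0.4, -0.1]
finger_gap: 0.0303
```

Call:
drive_tool:
  deltas:
    - [30, 20, -10, 20, 0]
    - [30, 30, -10, 20, 0]
    - [30, 30, -10, 20, 0]
    - [30, 30, -10, 20, 0]
    - [30, 30, 0, 10, 0]

```text
time: 36.88
ee_pos: [0.4922, 0.0671, 0.1638]
tcp_rot: [[0.368, 0.003, -0.93], [0.93, 0.001, 0.368], [0.002, -1.0, -0.003]]
contact_force: [0.8, 1.1, 0.4]
finger_gap: 0.0298
```

Call:
drive_tool:
  deltas:
    - [30, 30, 0, 0, 0]
    - [30, 30, 0, 0, 0]
    - [30, 20, 0, 0, 0]
    - [30, 0, 0, 0, 0]
    - [30, 0, 0, 0, 0]

```text
time: 37.3
ee_pos: [0.5217, 0.1406, 0.1613]
tcp_rot: [[0.365, -0.0, -0.931], [0.931, -0.0, 0.365], [-0.0, -1.0, -0.0]]
contact_force: [0.8, 0.1, -0.7]
finger_gap: 0.0302
```

```bash
python3 go.py
python3 - <<'E'
from rig import bot
import cv2
for n,(a,b,c,d) in {"top":(70,265,205,385),"scene":(125,300,245,445)}.items():
    im=bot.get_image(n)["image"][:,:,::-1]; cv2.imwrite(f"pics/{n}27f.png",im)
    cv2.imwrite(f"pics/{n}27.png",cv2.resize(im[a:b,c:d],None,fx=3,fy=3,interpolation=cv2.INTER_CUBIC))
E
```

```text
t 37.3 TCP stage [-105.7  179.3] z over slab 136.3 x-az stage deg 75.4 F stage [0.8 0.2] -0.7 gap 30.2 tilt [-4.e-04 -1.e+00 -1.e-04] j6 -0.98
q from roll 0.255 q from pos 1.258 radius 262.1
```

View pics/top27.png

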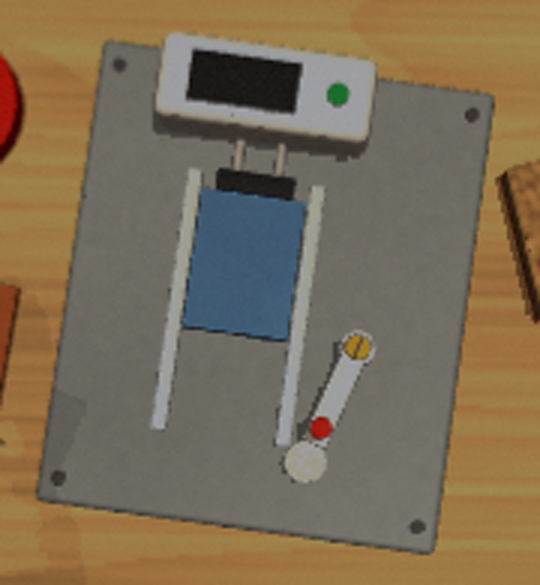

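View pics/scene27.png

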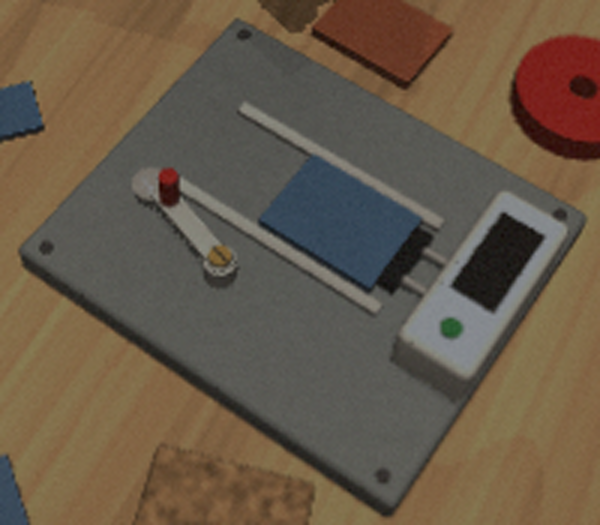

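View pics/top27f.png

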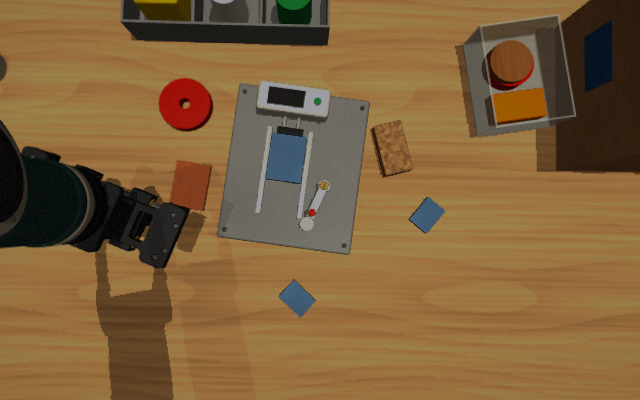

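Call:
drive_tool:
  deltas:
    - [0, 0, 0, 0, 0.12]
    - [0, 0, 0, 0, 0.12]
    - [0, 0, 0, 0, 0.12]
    - [0, 0, 0, 0, 0.12]
    - [0, 0, 0, 0, 0.12]

```text
time: 37.82
ee_pos: [0.5211, 0.1382, 0.1611]
tcp_rot: [[0.833, -0.0, -0.554], [0.554, -0.0, 0.833], [-0.001, -1.0, -0.0]]
contact_force: [-0.0, -0.1, -0.1]
finger_gap: 0.0005
```

Call:
drive_tool:
  deltas:
    - [0, 0, 0, 0, 0.12]
    - [0, 0, 0, 0, 0.12]
    - [0, 0, 0, 0, 0.12]
    - [0, 0, 0, 0, 0.12]
    - [0, 0, 0, 0, 0.12]

```text
time: 38.23
ee_pos: [0.5212, 0.1382, 0.1611]
tcp_rot: [[1.0, -0.0, 0.013], [-0.013, -0.0, 1.0], [-0.0, -1.0, -0.0]]
contact_force: [-0.1, 0.2, 0.3]
finger_gap: 0.0006
```

Call:
drive_tool:
  deltas:
    - [0, 0, 0, 0, 0.116]
    - [0, 0, 0, 0, 0]
    - [0, 0, 0, 0, 0]
    - [0, 0, 0, 0, 0]
    - [0, 0, 0, 0, 0]

```text
time: 38.65
ee_pos: [0.5215, 0.1393, 0.1611]
tcp_rot: [[0.993, -0.0, 0.119], [-0.119, -0.0, 0.993], [-0.0, -1.0, -0.0]]
contact_force: [0.7, 0.2, 0.2]
finger_gap: 0.0007
```

```bash
python3 go.py -30 50 50 0
```

```text
t 38.65 TCP stage [-105.8  178.1] z over slab 136.1 x-az stage deg -0.0 F stage [0.7 0.2] 0.2 gap 0.7 tilt [-0.e+00 -1.e+00 -1.e-04] j6 0.33
delta tool mm [  75.9   86.1 -128. ]
roll -0.0007
q from roll 1.571 q from pos 1.256 radius 260.9
```

Call:
drive_tool:
  deltas:
    - [0, 15, 5, -26, 0]
    - [0, 15, 15, -26, 0]
    - [0, 15, 15, -26, 0]
    - [0, 15, 15, -26, 0]
    - [0, 15, 10, -26, 0]

```text
time: 39.07
ee_pos: [0.58, 0.0005, 0.0997]
tcp_rot: [[0.993, -0.001, 0.119], [-0.119, 0.0, 0.993], [-0.001, -1.0, -0.0]]
contact_force: [0.5, -0.1, 0.1]
finger_gap: 0.0006
```

Call:
drive_tool:
  deltas:
    - [0, 0, 0, 0, 0]
    - [0, 0, 0, 0, 0]
    - [0, 0, 0, 0, 0]
    - [0, 0, 0, 0, 0]
    - [0, 0, 0, 0, 0]

```text
time: 39.48
ee_pos: [0.5805, 0.0028, 0.1019]
tcp_rot: [[0.993, 0.001, 0.119], [-0.119, 0.0, 0.993], [0.001, -1.0, 0.0]]
contact_force: [-0.4, 0.7, 0.6]
finger_gap: 0.0004
```

```bash
python3 go.py; python3 snap.py w28
```

```text
t 39.48 TCP stage [-31.   49.5] z over slab 76.9 x-az stage deg -0.0 F stage [-0.5  0.7] 0.6 gap 0.4 tilt [ 1.1e-03 -1.0e+00  3.0e-04] j6 0.08
q from roll 1.571 q from pos 1.521 radius 119.7
39.4833 [0.58050524 0.00282564 0.10187676]
```

View pics/w28.png

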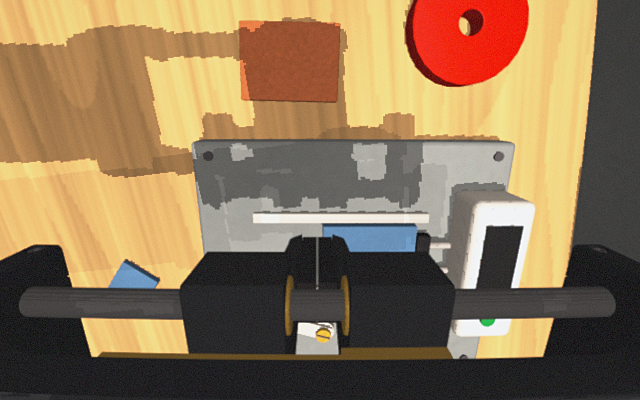

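Call:
drive_tool:
  deltas:
    - [0, -8, 10, -10, 0]
    - [0, -8, 10, -10, 0]
    - [0, -8, 10, -10, 0]
    - [0, -4, 5, -10, 0]
    - [0, 0, 0, -5, 0]

```text
time: 39.95
ee_pos: [0.545, -0.0396, 0.065]
tcp_rot: [[0.993, -0.003, 0.12], [-0.12, 0.0, 0.993], [-0.003, -1.0, -0.0]]
contact_force: [-0.8, -0.3, 0.3]
finger_gap: 0.0005
```

Call:
drive_tool:
  deltas:
    - [0, 0, 0, 0, 0]
    - [0, 0, 0, 0, 0]
    - [0, 0, 0, 0, 0]
    - [0, 0, 0, 0, 0]
    - [0, 0, 0, 0, 0]

```text
time: 40.37
ee_pos: [0.5479, -0.0393, 0.0666]
tcp_rot: [[0.993, 0.001, 0.12], [-0.12, -0.0, 0.993], [0.001, -1.0, 0.0]]
contact_force: [-0.1, -0.4, 0.1]
finger_gap: 0.0007
```

```bash
python3 go.py; python3 snap.py w29
python3 - <<'E'
import cv2
a=cv2.imread("pics/w29.png")[170:310,330:560];cv2.imwrite("pics/w29c.png",cv2.resize(a,None,fx=3.4,fy=3.4,interpolation=cv2.INTER_CUBIC))
E
```

```text
t 40.37 TCP stage [-58.4   3.9] z over slab 41.6 x-az stage deg -0.1 F stage [-0.  -0.4] 0.1 gap 0.7 tilt [ 1.e-03 -1.e+00  1.e-04] j6 0.0
q from roll 1.572 q from pos 1.146 radius 81.1
40.3667 [ 0.54786292 -0.03927646  0.06663198]
```

View pics/w29c.png

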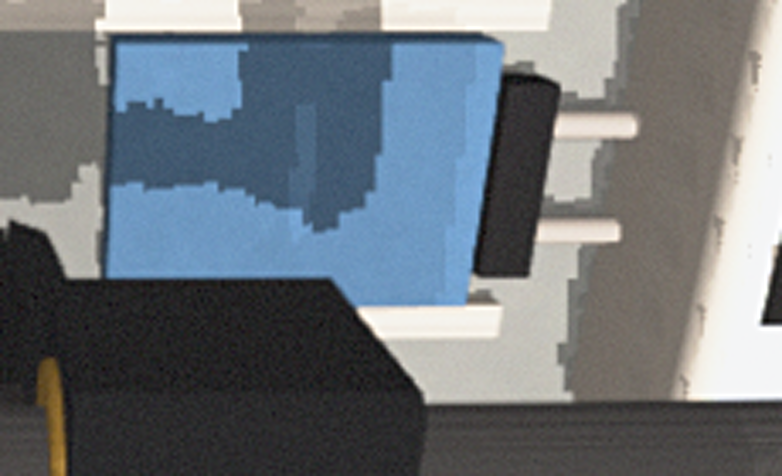

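Run:
```python
from h import *
import pickle
src=open("go.py").read().split("s=bot")[0];exec(src)
m=lambda p:(np.array(p,float)+.5)/3.4-.5+[330,170]
for n,pts in [("w14",[(48,94),(594,107),(553,400)]),("w29",[(113,37),(104,277),(503,40),(467,303)])]:
    d=pickle.load(open(f"pics/{n}.pkl","rb"));w=onz(m(pts),d,d["T"],.035);print(n,((w[:,:2]-P)@Rz*1e3).round(2).tolist())
d=pickle.load(open("pics/w29.pkl","rb"))
w=onz(m([(502,72),(474,274)]),d,d["T"],.037);print("stop top near edge",((w[:,:2]-P)@Rz*1e3).round(2).tolist())
# image comparison fixed cams around the tile: after push vs now
a=cv2.imread("pics/scene15.png");b=cv2.imread("pics/scene27.png")
def sh(r):
    y0,y1,x0,x1=r;A=[cv2.cvtColor(i[y0:y1,x0:x1],cv2.COLOR_BGR2GRAY).astype(np.float32) for i in(a,b)]
    return cv2.phaseCorrelate(A[0],A[1],cv2.createHanningWindow((x1-x0,y1-y0),cv2.CV_32F))
print("scene crop px shift: far tile edge/stop",sh((195,305,340,440)),"housing",sh((190,390,390,590)))
```

```text
w14 [[-26.07, 31.72], [53.33, 29.89], [55.47, -18.45]]
w29 [[-26.12, 30.88], [-25.89, -21.81], [53.32, 30.21], [54.12, -28.6]]
stop top near edge [[52.97, 24.03], [53.54, -20.7]]
scene crop px shift: far tile edge/stop ((-0.0032938278392578013, -0.041926640035455875), 0.667883129119873) housing ((-0.02898417052726643, 0.030185094486654407), 0.716876872253418)
```

The tile sits within 0.2 mm of where it was when pressed against the stop. I'll lift clear and hand in.

Call:
drive_tool:
  deltas:
    - [0, 0, -15, 0, 0]
    - [0, 0, -20, 0, 0]
    - [0, 0, -20, 0, 0]
    - [0, 0, -15, 0, 0]
    - [0, 0, 0, 0, 0]

```text
time: 40.83
ee_pos: [0.5501, -0.0397, 0.1401]
tcp_rot: [[0.993, 0.007, 0.12], [-0.12, -0.001, 0.993], [0.007, -1.0, 0.0]]
contact_force: [0.9, -0.0, 1.0]
finger_gap: 0.0001
```

Call:
drive_tool:
  deltas:
    - [0, 0, 0, 0, 0]
    - [0, 0, 0, 0, 0]
    - [0, 0, 0, 0, 0]
    - [0, 0, 0, 0, 0]
    - [0, 0, 0, 0, 0]

```text
time: 41.25
ee_pos: [0.5463, -0.0395, 0.1348]
tcp_rot: [[0.993, -0.002, 0.121], [-0.121, 0.0, 0.993], [-0.002, -1.0, -0.0]]
contact_force: [-0.3, 0.4, 0.7]
finger_gap: 0.0004
```

```bash
python3 -c "
from rig import bot
print(bot.state()['time'],bot.state()['ee_pos']);print(bot.finish_job())"
```

```text
41.25 [ 0.54631826 -0.03946759  0.13484434]
the job is handed in; nothing more can be done
None
```

I pushed the blue tile home against the black stop, then swung the clip onto its near edge. With the hand lifted clear, it stayed clipped for about 3 s. I then swung the clip back beside the rails and handed the job in at 41 s; the hand-in reports no verdict.

**Last checks**
- **Tile:** its near edge is within 0.2 mm of where it was when pressed against the stop, and the scene camera shows no shift in the far edge since then.
- **Clip:** it lies at about 0.3 rad, clear of the tile.
- **Forces:** pushes stayed light; the highest reading at the end of a move was about 7 N, both against the stop and in a touch test on the bare slab.
- **Other things on the bench:** none that the last top and scene pictures show had visibly moved. I judged this by eye and did not measure it. The bottles were out of view.

**What disagreed:** the real fingertips end about 22 mm short of the stated tool point. Because of this my first push passed above the tile without touching it. I confirmed the offset with the touch test and corrected for it. Fits with the stage height left free put it 4 to 14 mm too low, so I used the given height; the post then measured 70 mm high against the stated 71.

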